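# Lock the barbecue scale's pan for carrying

## Robot

A 6-joint arm with a two-finger parallel gripper is mounted at the origin on the work surface. World frame = base frame: x ahead of the robot, y to its left, z up, the work surface at z = 0. Lengths are in m, angles in rad, forces in N, time in s.
With the tool pointing down it reaches from about 0.35 to 0.875 m from the base axis. Payload 4.2 kg.
Tool frame: the origin (TCP) lies between the finger pads; the fingertips stand finger_overhang ahead of it and the grasp point (between the pads) is the TCP (finger_overhang is the distance from the TCP to the fingertips, in m); y points along the fingers, z is the direction in which the jaws open and shut, and the axes are right-handed (so a half turn about y gives the same grasp; the last joint's range is limited). The gripper opens to 87 mm and grips with 3 to 60 N. Pads are 19 mm wide; open, the fingers measure 117 mm over their backs; the gripper's body (75 mm by 190 mm) begins 51 mm behind the grasp point.
Start: joints at [-0.983, 0.385, 0.008, 0, -1.194, -0.259], TCP at [0.202, -0.591, 0.242] pointing down, gripper open.
Joint ranges: [-3.14, 3.14], [-1.21, 2.06], [-1.07, 1.41], [-3.16, 2.05], [-2.99, -0.16], [-3.1, 3.1]. Speed limits (rad/s): [2.79, 2.79, 3.14, 3.14, 3.14, 3.14].

## Interface

Orientations are given as a unit quaternion [w, x, y, z].
In Python, from workcell import get_obs, capture, camera_params, job_done, spot_in, landmark_of, finger_overhang gives the robot as it stands.
- The arm moves only by the tool step_arm, never from a script. Its argument "motion" is a list of rows, each a list of 3 entries, a list of its own where there are three numbers: the turn, a rotation vector about the world's x, y, z in rad, then the shift along the world's x, y, z in m, then the finger opening in m, from 0 to 0.087. A call has 1 to 10 rows; each row shifts and turns the pose as measured when the row begins; what a row does not reach is not made up. A row lasts 1/10 s, in which the tool goes at most 50 mm and 8.59 degrees, less where a joint would pass 70% of its speed; a pose out of reach is approached as far as the arm can. A call is refused whole if a number of a shift passes 0.05 or a number of a turn 0.15, either way. A call with a gripper value outside its range is refused whole. The fingers move at their own pace and stop on an object; the grip force is fixed at half the most. Time passes only in rows, so rows that do not move let the fingers close. It gives the time, the measured TCP pose, the force and the opening at its end, in the units of the state.
- get_obs(): the state, without advancing time (a new reading comes with each control period).
- capture(name): name is "scene" or "top"; returns (picture, depth): 420x560x3 uint8, red, green, blue; 420x560 float32, m along the optical axis (not along the pixel's ray), 0 where there is no reading.
- camera_params(name): a dict with "camera_matrix" (3x3 intrinsics, pixels), "view" (4x4, takes a point from world to camera coordinates). Camera axes: x right, y up, looking along -z (the intrinsics and any distortion apply to the point x, -y, -z); pixel columns grow to the right and rows downward; lengths in m; the calibration is good to about 2 mm. A picture is of the moment at which its call begins. camera_params takes no time and is no camera call.
- job_done(): hands the job in, once; it reports no verdict.
Trained networks look in the newest picture that a camera, given by its name, has taken for a name from the list of things; names that differ only in an ending like _2 or _b are one class to them, and where a whole thing is asked for, a point or a joint stands for the part that bears it (a point fixed in the world has none). Each returns a list of dicts, best first, with "p" (0 to 1); they miss things now and then, are a little off and sometimes report something else, mostly with a low value. They report only what shows in the picture. A call takes as long as a camera call. They do not tell look-alikes from the thing itself.
- spot_in(camera, thing): "position" ([x, y, z] in m, in the coordinates of the camera as it stood for that picture, good to about 4 mm: the middle of the surface that is visible of it).
- landmark_of(camera, thing): "position" ([x, y, z] in m, in the coordinates of the camera as it stood for that picture, good to about 4 mm: a listed point, or the origin of a listed thing).
The state is a dict: "time_s": time; "joints": joint angles; "dq": joint speeds; "tau": joint torques, N m; "position": TCP position; "tool_rot": TCP orientation; "ft_force": force on the tool from outside, world axes, zero at the start; "wrist_torque": the same for the moment, N m; "grip_width": finger opening in m.
Only numpy, scipy, OpenCV 4.12 (cv2) and the standard library are available. Lean on these libraries where they do the work, as an engineer would, in place of code of your own. Each camera call takes 0.05 s, during which the arm holds its last target.

## Task

The sprung barbecue scale has to be locked before it is carried indoors: add or take off iron weights until the lug on its pan stands level with the holes of the fork and the pan hangs still by itself, then push the headed pin through fork and lug until its head is fully home against the fork. With the pan held down by the pin, take every weight off it and leave all the weights on the wooden turntable; leave the other things on the ledge where they are.

Things in the scene. Friction and masses are not known exactly. Their poses are not given: they have to be found in the camera images.
- scale: grey platform spring scale, fixed to the ledge. Origin: centre of its underside, on the ledge surface. Base 150 mm (x) by 180 mm (y) by 40 mm high; pan above it. On its own +y side stands a fixed steel fork: two upright cheeks, each 38 mm wide along x, 8 mm thick along y, 71 mm high, spanning y = 128 to 136 mm and y = 152 to 160 mm, each with a 14 mm square hole whose centre is at x = 0, 58 mm above the ledge.
- fork_mouth (a point): centre of the fork's hole on its outer face (scale x = 0, y = 160 mm, 58 mm above the ledge). Its axes are the scale's; the pin goes in here, level, along the scale's own -y direction, and ends with its head against this outer face.
- pan (a joint): how far the sprung steel pan has sunk, m: 0 empty, growing downwards to 0.075. About 40 mm per kg of load, well damped (settles in about 1 s). The brass lug on the pan is level with the fork's holes at 0.0454; the 10 mm pin passes freely when within 0.0045 of that (0.0409 to 0.0499). Unpinned it springs back up as it is unloaded.
- pan_floor (a point): centre of the pan's flat floor (top surface), moves with the pan; 123 mm above the ledge when empty. Axes are the scale's. The floor is 150 mm (x) by 190 mm (y), with a rim 7 mm higher and 3 mm thick around it.
- lug_hole (a point): centre of the 15 mm square hole in the brass lug, an 8 mm thick upright plate (along y) on an arm off the pan's +y side, that travels down between the fork's cheeks; moves with the pan (scale x = 0, y = 144 mm).
- pin: steel transit pin with a head, lying level on the ledge. Origin: on its axis, at the shoulder under the head. Its own +x points along the round 10 mm shaft, 47 mm long with its last 11 mm tapering to 4 mm at the tip; the head is a disc 22 mm across from x = -5 mm to 0; behind it a flat grip tab from x = -47 to -5 mm, 14 mm thick (y) and 22 mm tall (z). At the start it lies with origin 11 mm above the ledge and tip towards the scale's side.
- pin_tip (a point): the tip of the pin's shaft, 47 mm from the shoulder along its +x.
- turntable: round wooden turntable; its foot is fixed, its platter turns stiffly. Origin: centre of its underside, on the ledge. Platter 280 mm across, flat top 26 mm above the ledge. All the weights belong on it: a weight counts as on it with its centre within 130 mm of the turntable's centre.
- big1: solid cast-iron knob weight, about 460 g (each up to 7 % off). Origin: centre of its underside, z up. Round body 48 mm across and 34 mm high; on top of it a plain round knob 20 mm across and 24 mm high to grip it by (total height 58 mm). Tracked pose is None when this weight is absent. Big size; at the start near the middle of the pan.
- big2: solid cast-iron knob weight, about 460 g (each up to 7 % off). Origin: centre of its underside, z up. Round body 48 mm across and 34 mm high; on top of it a plain round knob 20 mm across and 24 mm high to grip it by (total height 58 mm). Tracked pose is None when this weight is absent. Big size; at the start on the turntable.
- small1: solid cast-iron knob weight, about 170 g (each up to 7 % off). Origin: centre of its underside, z up. Round body 36 mm across and 22 mm high; on top of it a plain round knob 18 mm across and 24 mm high to grip it by (total height 46 mm). Tracked pose is None when this weight is absent. Small size; at the start on the turntable.
- small2: solid cast-iron knob weight, about 170 g (each up to 7 % off). Origin: centre of its underside, z up. Round body 36 mm across and 22 mm high; on top of it a plain round knob 18 mm across and 24 mm high to grip it by (total height 46 mm). Tracked pose is None when this weight is absent. Small size; at the start on the turntable.
- small3: solid cast-iron knob weight, about 170 g (each up to 7 % off). Origin: centre of its underside, z up. Round body 36 mm across and 22 mm high; on top of it a plain round knob 18 mm across and 24 mm high to grip it by (total height 46 mm). Tracked pose is None when this weight is absent. Small size; at the start on the turntable.
- small4: solid cast-iron knob weight, about 170 g (each up to 7 % off). Origin: centre of its underside, z up. Round body 36 mm across and 22 mm high; on top of it a plain round knob 18 mm across and 24 mm high to grip it by (total height 46 mm). Tracked pose is None when this weight is absent. Small size; at the start on the turntable.
- small5: solid cast-iron knob weight, about 170 g (each up to 7 % off). Origin: centre of its underside, z up. Round body 36 mm across and 22 mm high; on top of it a plain round knob 18 mm across and 24 mm high to grip it by (total height 46 mm). Tracked pose is None when this weight is absent. Small size; at the start on the turntable.
- small6: solid cast-iron knob weight, about 170 g (each up to 7 % off). Origin: centre of its underside, z up. Round body 36 mm across and 22 mm high; on top of it a plain round knob 18 mm across and 24 mm high to grip it by (total height 46 mm). Tracked pose is None when this weight is absent. Small size; at the start on the turntable.
- brush: black silicone basting brush lying flat, 180 mm long, 12 mm high; leave alone.
- probe: stainless meat thermometer probe lying flat, 140 mm long, dial 32 mm across; leave alone.
- scraper: green plastic grill scraper lying flat, 165 mm long, 14 mm high; leave alone.
- jar: small glass jar with screw-top lid, 56 mm across, 70 mm high; leave alone.
- shaker: spice shaker, 42 mm across, 85 mm high; leave alone.
- bowl: white bowl, 110 mm across, 45 mm high; leave alone.
There are look-alikes about, which are no part of the job. What is shaped like the small5 but red is not meant.

How it is judged:
By the outcome, as a careful person would: the job done as asked, in the order asked, and still so for the second after the job is handed in, with the robot touching nothing.
Of small1, big2, small2, small3, small4, small5, small6 only 4 to 6 are there at a start; the rules pass over those that are not, and their reading is None.
At some moment in a run one of pin, small1, small2, small3, small4, small5, small6 may be knocked a few centimetres aside while the robot is not near it.
It also fails if it takes over 210 s, if anything falls off the work surface, if the arm or the gripper's body presses on something with over 40 N, if the wrist force passes 120 N, or if a joint passes its speed limit or range.

## Working session

There is one attempt and no reset: what is moved stays moved. The work goes in short steps, Python scripts to look and compute and a tool call to move; the robot and the scene stay as the last step left them, time stands still between calls to the robot, and variables do not carry over. Pictures are saved under pics/ and viewed, and the job is handed in when it is done.

Besides the shell and the picture viewer there is one more tool, called after "Emit:" as name(argument=value, ...) on one line, values as JSON. step_arm: Moves the arm, as the interface text tells. Its arguments: {"type":"object","properties":{"motion":{"type":"array"}},"required":["motion"]}

```bash
ls; mkdir -p pics; cat > h.py <<'E'
import numpy as np, cv2
from workcell import *
def shot(cam,fn=None):
    im,d=capture(cam)
    if fn: cv2.imwrite('pics/'+fn,cv2.cvtColor(im,cv2.COLOR_RGB2BGR))
    return im,d
def c2w(cam,p):
    V=np.array(camera_params(cam)['view']); return (np.linalg.inv(V)@np.append(p,1))[:3]
def px2w(cam,u,v,z):
    P=camera_params(cam);K=np.array(P['camera_matrix'])
    return c2w(cam,[(u-K[0,2])/K[0,0]*z,-(v-K[1,2])/K[1,1]*z,-z])
def w2px(cam,p):
    P=camera_params(cam);K=np.array(P['camera_matrix']);c=np.array(P['view'])@np.append(p,1)
    return np.array([K[0,0]*c[0]/-c[2]+K[0,2],K[1,1]*-c[1]/-c[2]+K[1,2]])
def cloud(cam,d):
    P=camera_params(cam);K=np.array(P['camera_matrix']);V=np.linalg.inv(np.array(P['view']))
    v,u=np.mgrid[:d.shape[0],:d.shape[1]]
    X=np.stack([(u-K[0,2])/K[0,0]*d,-(v-K[1,2])/K[1,1]*d,-d,np.ones_like(d)],-1)
    return (X@V.T)[...,:3]
E
python3 - <<'E'
from h import *
print(get_obs(),finger_overhang)
for c in('scene','top'):
    im,d=shot(c,c+'0.png'); print({k:np.round(v,3) if not isinstance(v,str) else v for k,v in camera_params(c).items()})
    np.save(c+'0.npy',d)
    for n in ['scale','pin','turntable','big1','small1']:
        for r in landmark_of(c,n)[:9]: print(c,n,round(r['p'],2),np.round(c2w(c,r['position']),3))
    for n in ['fork_mouth','pan_floor','lug_hole','pin_tip']:
        for r in landmark_of(c,n)[:3]: print(c,n,round(r['p'],2),np.round(c2w(c,r['position']),3))
E
```

```text
pics
{'time_s': 0.0, 'joints': array([-9.83371193e-01,  3.85554289e-01,  6.65627534e-03, -5.09007008e-04,
       -1.19399537e+00, -2.58614625e-01]), 'dq': array([ 0.00027695,  0.00021049, -0.001491  , -0.00102689, -0.0016612 ,
       -0.00098355]), 'tau': array([-2.18412621e-03, -3.90660954e+01,  1.87411255e+01,  4.22020331e+00,
        1.10317284e-02, -2.06816735e-04]), 'position': array([ 0.20167927, -0.59098556,  0.24047135]), 'tool_rot': array([ 0.69832725, -0.69683779, -0.11551167,  0.11581536]), 'ft_force': array([-0.56553145, -0.18128421,  0.07069611]), 'wrist_torque': array([-0.00611561, -0.02136008,  0.02497012]), 'grip_width': 0.08686568322193321} 0.019
{'camera_matrix': array([[388.695,   0.   , 282.976],
       [  0.   , 388.695, 207.802],
       [  0.   ,   0.   ,   1.   ]]), 'view': array([[-0.4  ,  0.916, -0.012,  0.249],
       [-0.752, -0.321,  0.576,  0.339],
       [ 0.524,  0.239,  0.817, -1.299],
       [ 0.   ,  0.   ,  0.   ,  1.   ]])}
scene scale 0.56 [ 0.55   0.055 -0.   ]
scene pin 0.75 [0.5   0.369 0.012]
scene turntable 0.91 [ 0.553 -0.243 -0.001]
scene t
[... 926 characters left out ...]
00,  0.000e+00,  0.000e+00,  1.000e+00]])}
top pin 0.52 [0.504 0.368 0.012]
top turntable 0.97 [ 0.553 -0.239  0.004]
top big1 0.66 [ 0.582 -0.16   0.029]
top big1 0.56 [0.552 0.057 0.105]
top small1 0.67 [ 0.49  -0.307  0.026]
top small1 0.64 [ 0.653 -0.473  0.002]
top small1 0.54 [ 0.624 -0.283  0.029]
top small1 0.5 [ 0.465 -0.235  0.028]
top small1 0.47 [ 0.505 -0.167  0.029]
top small1 0.43 [ 0.802 -0.218 -0.003]
top fork_mouth 0.15 [ 0.555  0.051 -0.002]
top pan_floor 0.71 [0.552 0.058 0.104]
top lug_hole 0.78 [0.546 0.2   0.089]
top lug_hole 0.41 [ 0.583 -0.159  0.027]
top lug_hole 0.21 [ 0.55  -0.24   0.002]
top pin_tip 0.59 [0.515 0.324 0.013]
top pin_tip 0.29 [ 0.464 -0.236  0.028]
```

View pics/scene0.png

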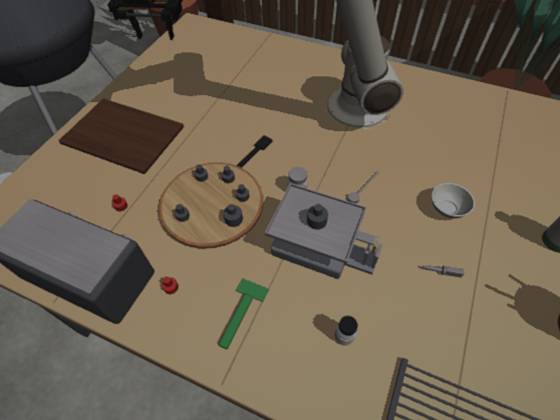

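View pics/top0.png

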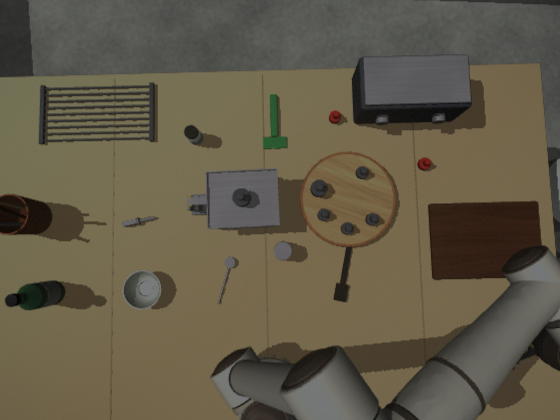

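```bash
cat >> h.py <<'E'
def blob(X,c,r,z0,z1):
    m=(np.hypot(X[...,0]-c[0],X[...,1]-c[1])<r)&(X[...,2]>z0)&(X[...,2]<z1)
    return X[m]
from scipy.spatial.transform import Rotation as R
def axes():
    o=get_obs();q=o['tool_rot'];M=R.from_quat([q[1],q[2],q[3],q[0]]).as_matrix();return o,M
E
python3 - <<'E'
from h import *
o,M=axes();print(np.round(M,3))
W={'big2':(.582,-.16,.026+.034),'b1':(.551,.057,.105+.034),'s_a':(.488,-.307,.048),'s_b':(.621,-.286,.048),'s_c':(.464,-.234,.048),'s_d':(.505,-.17,.048)}
for c in('top','scene'):
    X=cloud(c,np.load(c+'0.npy'))
    for k,(x,y,z) in W.items():
        b=blob(X,(x,y),.03,z+.012,z+.05); top=np.percentile(b[:,2],90)
        t=b[b[:,2]>top-.006]
        print(c,k,len(b),np.round(b.mean(0),3),'top',len(t),np.round(t.mean(0),4),round(top,4), np.round((t.min(0)+t.max(0))/2,4))
    # pan floor
    b=X[(abs(X[...,0]-.55)<.11)&(abs(X[...,1]-.057)<.13)&(X[...,2]>.09)&(X[...,2]<.122)]
    print(np.histogram(b[:,2],bins=np.arange(.09,.123,.002)))
    r=cv2.minAreaRect(b[:,:2].astype(np.float32));print('pan',r, np.median(b[:,2]))
    b=X[(abs(X[...,0]-.505)<.05)&(abs(X[...,1]-.365)<.07)&(X[...,2]>.007)&(X[...,2]<.05)]
    print('pin',len(b),b.mean(0),b.min(0),b.max(0),cv2.minAreaRect(b[:,:2].astype(np.float32)))
    im=cv2.imread(f'pics/{c}0.png')
    for n,p in(('pin',(.505,.36,.01)),('fork',(.548,.2,.06))):
        u,v=w2px(c,p).astype(int);cv2.imwrite(f'pics/{c}_{n}0.png',cv2.resize(im[v-40:v+40,u-50:u+50],None,fx=7,fy=7,interpolation=cv2.INTER_CUBIC))
E
```

```text
[[ 0.946  0.    -0.323]
 [ 0.323  0.     0.946]
 [ 0.    -1.     0.   ]]
top big2 41 [ 0.581 -0.157  0.083] top 31 [ 0.5813 -0.1577  0.0847] 0.087 [ 0.5814 -0.158   0.0854]
top b1 49 [0.551 0.055 0.163] top 42 [0.5513 0.0557 0.1639] 0.1659 [0.5504 0.0554 0.1641]
top s_a 37 [ 0.489 -0.307  0.071] top 29 [ 0.4897 -0.3077  0.0726] 0.075 [ 0.4903 -0.3078  0.0734]
top s_b 36 [ 0.624 -0.284  0.072] top 27 [ 0.6244 -0.2847  0.0735] 0.076 [ 0.6253 -0.2843  0.0749]
top s_c 34 [ 0.464 -0.235  0.072] top 29 [ 0.4644 -0.2358  0.073 ] 0.0761 [ 0.4643 -0.2357  0.0739]
top s_d 33 [ 0.506 -0.169  0.072] top 30 [ 0.5056 -0.1699  0.0723] 0.0747 [ 0.505  -0.1704  0.0733]
(array([   0,    0,    0,    2,   50,  243,  794, 1217,  926,  435,  133,
        104,   54,   12,    1,    1]), array([0.09 , 0.092, 0.094, 0.096, 0.098, 0.1  , 0.102, 0.104, 0.106,
       0.108, 0.11 , 0.112, 0.114, 0.116, 0.118, 0.12 , 0.122]))
pan ((0.5507787466049194, 0.07189178466796875), (0.15662069618701935, 0.22990179061889648), 1.3259388208389282) 0.10545591668097476
pin 149 [0.50234607 0.3716718  0.01822502] [0.48082494 0.32
[... 659 characters left out ...]
]
scene s_d 46 [ 0.506 -0.17   0.07 ] top 33 [ 0.5054 -0.1705  0.0724] 0.074 [ 0.505  -0.1704  0.0722]
(array([   0,    0,    0,    0,    9,   52,  591, 2194, 1168,  221,  194,
        209,   53,    6,    9,   12]), array([0.09 , 0.092, 0.094, 0.096, 0.098, 0.1  , 0.102, 0.104, 0.106,
       0.108, 0.11 , 0.112, 0.114, 0.116, 0.118, 0.12 , 0.122]))
pan ((0.5478079319000244, 0.07036701589822769), (0.15957513451576233, 0.23232869803905487), 1.3485440015792847) 0.10559323246333907
pin 252 [0.50204379 0.37378535 0.01749571] [0.48636596 0.320416   0.00766787] [0.51372654 0.41228578 0.0253008 ] ((0.5011879205703735, 0.3660092353820801), (0.02158568799495697, 0.0928020253777504), 5.122862815856934)
```

Emit:
step_arm(motion=[[[0, 0, 0], [0.03, 0.042, 0], 0.045], [[0, 0, 0], [0.03, 0.042, 0], 0.045], [[0, 0, 0], [0.03, 0.042, 0], 0.045], [[0, 0, 0], [0.03, 0.042, 0], 0.045], [[0, 0, 0], [0.03, 0.042, 0], 0.045], [[0, 0, 0], [0.03, 0.042, 0], 0.045], [[0, 0, 0], [0.03, 0.042, 0], 0.045], [[0, 0, 0], [0.03, 0.042, 0], 0.045], [[0, 0, 0], [0.03, 0.042, 0], 0.045], [[0, 0, 0], [0.03, 0.042, 0], 0.045]])

```text
time_s: 2.0
position: [0.4908, -0.1826, 0.2423]
tool_rot: [-0.697, 0.7, 0.113, -0.111]
ft_force: [0.0, -0.5, 0.4]
grip_width: 0.0452
```

Emit:
step_arm(motion=[[[0, 0, 0], [0.015, 0.0125, -0.02], 0.045], [[0, 0, 0], [0, 0, -0.04], 0.045], [[0, 0, 0], [0, 0, -0.04], 0.045], [[0, 0, 0], [0, 0, -0.03], 0.045], [[0, 0, 0], [0, 0, -0.02], 0.045], [[0, 0, 0], [0, 0, 0], 0.045]])

```text
time_s: 2.6
position: [0.5122, -0.163, 0.0905]
tool_rot: [-0.695, 0.7, 0.121, -0.111]
ft_force: [-0.5, -0.1, -0.1]
grip_width: 0.0448
```

Emit:
step_arm(motion=[[[0, 0, 0], [-0.007, -0.007, 0], 0.045], [[0, 0, 0], [0, 0, -0.01], 0.045], [[0, 0, 0], [0, 0, 0], 0.045]])

```text
time_s: 2.9
position: [0.5064, -0.171, 0.0825]
tool_rot: [-0.695, 0.7, 0.123, -0.11]
ft_force: [0.1, 0.2, -0.1]
grip_width: 0.0449
```

Emit:
step_arm(motion=[[[0, 0, 0], [-0.001, 0.0005, -0.011], 0.045], [[0, 0, 0], [0, 0, -0.001], 0.045], [[0, 0, 0], [0, 0, 0], 0.0], [[0, 0, 0], [0, 0, 0], 0.0], [[0, 0, 0], [0, 0, 0], 0.0], [[0, 0, 0], [0, 0, 0], 0.0], [[0, 0, 0], [0, 0, 0], 0.0]])

```text
time_s: 3.6
position: [0.507, -0.1706, 0.072]
tool_rot: [-0.694, 0.701, 0.125, -0.108]
ft_force: [0.4, 0.6, -1.5]
grip_width: 0.0173
```

Emit:
step_arm(motion=[[[0, 0, 0], [0, 0, 0.03], 0.0], [[0, 0, 0], [0, 0, 0.04], 0.0], [[0, 0, 0], [0, 0, 0.04], 0.0], [[0, 0, 0], [0, 0.03, 0.03], 0.0], [[0, 0, 0], [0, 0.04, 0], 0.0], [[0, 0, 0], [0, 0.04, 0], 0.0], [[0, 0, 0], [0, 0.035, 0], 0.0], [[0, 0, 0], [0, 0.02, 0], 0.0], [[0, 0, 0], [0, 0, 0], 0.0], [[0, 0, 0], [0, 0, 0], 0.0]])

```text
time_s: 4.6
position: [0.5023, 0.0002, 0.215]
tool_rot: [-0.696, 0.699, 0.122, -0.108]
ft_force: [-0.1, -0.1, -1.6]
grip_width: 0.0171
```

Emit:
step_arm(motion=[[[0, 0, 0], [0.007, 0, -0.02], 0.0], [[0, 0, 0], [0, 0, -0.025], 0.0], [[0, 0, 0], [0, 0, -0.01], 0.0], [[0, 0, 0], [0, 0, 0], 0.0]])

```text
time_s: 5.0
position: [0.5094, -0.0031, 0.1586]
tool_rot: [-0.696, 0.7, 0.121, -0.107]
ft_force: [-0.4, -0.6, -2.0]
grip_width: 0.0171
```

Emit:
step_arm(motion=[[[0, 0, 0], [0, 0.002, -0.006], 0.0], [[0, 0, 0], [0, 0, 0], 0.0], [[0, 0, 0], [0, 0, 0], 0.04], [[0, 0, 0], [0, 0, 0], 0.04], [[0, 0, 0], [0, 0, 0], 0.04], [[0, 0, 0], [0, 0, 0.03], 0.045], [[0, 0, 0], [0, 0, 0.04], 0.045], [[0, 0, 0], [0, 0, 0.0], 0.045]])

```text
time_s: 5.8
position: [0.5122, -0.0017, 0.2292]
tool_rot: [-0.695, 0.7, 0.123, -0.104]
ft_force: [0.6, -0.4, 0.1]
grip_width: 0.0441
```

```bash
cat >> h.py <<'E'
def pan(d,c='top'):
    X=cloud(c,d)
    b=X[(abs(X[...,0]-.551)<.06)&(abs(X[...,1]-.056)<.075)&(X[...,2]>.05)&(X[...,2]<.118)]
    h,e=np.histogram(b[:,2],bins=np.arange(.05,.12,.002)); m=e[h.argmax()]+.001
    return float(np.median(b[abs(b[:,2]-m)<.006,2]))
E
python3 - <<'E'
from h import *
im,d=shot('scene','s1.png');print(pan(np.load('scene0.npy'),'scene'),pan(d,'scene'),pan(np.load('top0.npy')))
print(get_obs()['position'])
E
```

```text
0.10531514311636864 0.09920689167126479 0.10515950462359458
[ 0.51047763 -0.00179495  0.22647366]
```

View pics/s1.png

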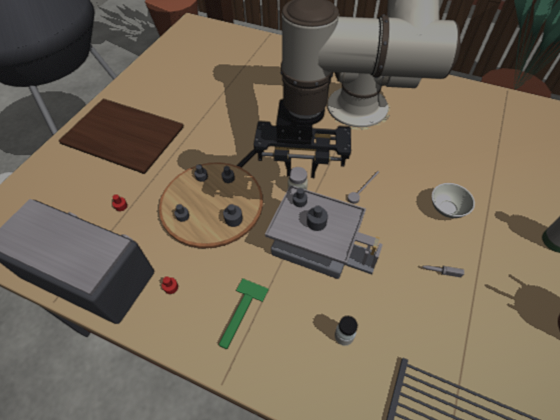

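Emit:
step_arm(motion=[[[0, 0, 0], [0.016, -0.04, 0], 0.045], [[0, 0, 0], [0.016, -0.04, 0], 0.045], [[0, 0, 0], [0.016, -0.04, 0], 0.045], [[0, 0, 0], [0.016, -0.04, 0], 0.045], [[0, 0, 0], [0.016, -0.04, 0], 0.045], [[0, 0, 0], [0.016, -0.04, -0.03], 0.045], [[0, 0, 0], [0.016, -0.03, -0.03], 0.045], [[0, 0, 0], [0.0, 0, -0.03], 0.045], [[0, 0, 0], [0.0, 0, -0.03], 0.045], [[0, 0, 0], [0, 0, 0], 0.045]])

```text
time_s: 6.85
position: [0.6211, -0.2787, 0.0978]
tool_rot: [-0.697, 0.698, 0.121, -0.108]
ft_force: [0.3, 0.1, -0.4]
grip_width: 0.0452
```

Emit:
step_arm(motion=[[[0, 0, 0], [0.0035, -0.0065, 0], 0.045], [[0, 0, 0], [0, 0, -0.013], 0.045], [[0, 0, 0], [0, 0, -0.007], 0.045], [[0, 0, 0], [0, 0, 0], 0.045]])

```text
time_s: 7.25
position: [0.6268, -0.2857, 0.08]
tool_rot: [-0.696, 0.699, 0.124, -0.107]
ft_force: [-0.2, 0.6, 0.1]
grip_width: 0.0454
```

Emit:
step_arm(motion=[[[0, 0, 0], [-0.002, 0, -0.009], 0.045], [[0, 0, 0], [0, 0, -0.0], 0.045], [[0, 0, 0], [0, 0, 0], 0.0], [[0, 0, 0], [0, 0, 0], 0.0], [[0, 0, 0], [0, 0, 0], 0.0], [[0, 0, 0], [0, 0, 0], 0.0], [[0, 0, 0], [0, 0, 0.04], 0.0], [[0, 0, 0], [0, 0, 0.04], 0.0], [[0, 0, 0], [0, 0, 0.04], 0.0], [[0, 0, 0], [0, 0, 0.04], 0.0]])

```text
time_s: 8.25
position: [0.6196, -0.283, 0.2274]
tool_rot: [0.699, -0.696, -0.118, 0.112]
ft_force: [1.4, -0.0, -1.2]
grip_width: 0.0168
```

Emit:
step_arm(motion=[[[0, 0, 0], [-0.004, 0.04, 0], 0.0], [[0, 0, 0], [-0.004, 0.04, 0], 0.0], [[0, 0, 0], [-0.004, 0.04, 0], 0.0], [[0, 0, 0], [-0.004, 0.04, 0], 0.0], [[0, 0, 0], [-0.004, 0.04, 0], 0.0], [[0, 0, 0], [-0.004, 0.04, 0], 0.0], [[0, 0, 0], [-0.003, 0.04, 0], 0.0], [[0, 0, 0], [0, 0, -0.02], 0.0], [[0, 0, 0], [0, 0, -0.03], 0.0], [[0, 0, 0], [0, 0, 0], 0.0]])

```text
time_s: 9.25
position: [0.5906, 0.0068, 0.1835]
tool_rot: [0.698, -0.697, -0.122, 0.106]
ft_force: [-1.2, -0.3, -2.5]
grip_width: 0.0171
```

Emit:
step_arm(motion=[[[0, 0, 0], [0.003, -0.007, -0.01], 0.0], [[0, 0, 0], [0, 0, -0.015], 0.0], [[0, 0, 0], [0, 0, -0.005], 0.0], [[0, 0, 0], [0, 0, 0], 0.0]])

```text
time_s: 9.65
position: [0.596, -0.0026, 0.1551]
tool_rot: [0.698, -0.698, -0.123, 0.105]
ft_force: [0.6, -0.2, -1.5]
grip_width: 0.0164
```

Emit:
step_arm(motion=[[[0, 0, 0], [-0.002, 0.002, -0.006], 0.0], [[0, 0, 0], [0, 0, 0], 0.0], [[0, 0, 0], [0, 0, 0], 0.04], [[0, 0, 0], [0, 0, 0], 0.04], [[0, 0, 0], [0, 0, 0], 0.04], [[0, 0, 0], [0, 0, 0.03], 0.045], [[0, 0, 0], [0, 0, 0.04], 0.045], [[0, 0, 0], [0, 0, 0.02], 0.045], [[0, 0, 0], [-0.02, -0.04, 0.0], 0.045], [[0, 0, 0], [-0.02, -0.04, 0], 0.045]])

```text
time_s: 10.65
position: [0.558, -0.0791, 0.2475]
tool_rot: [-0.697, 0.698, 0.13, -0.103]
ft_force: [-0.0, -0.2, 0.1]
grip_width: 0.0448
```

```bash
python3 - <<'E'
from h import *
im,d=shot('scene','s2.png');print(pan(d,'scene'))
print(get_obs()['position'])
X=cloud('scene',d)
for k,(x,y) in dict(a=(.489,-.308),c=(.4645,-.236)).items():
    b=blob(X,(x,y),.03,.06,.09);print(k,np.round(b.mean(0),3))
E
```

```text
0.09224797751115571
[ 0.55487813 -0.08356693  0.24809399]
a [ 0.489 -0.308  0.07 ]
c [ 0.465 -0.236  0.069]
```

View pics/s2.png

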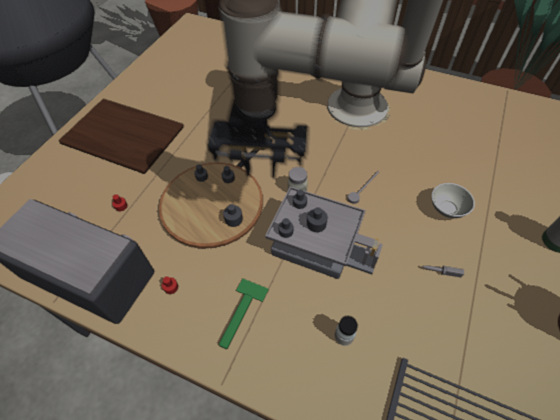

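Emit:
step_arm(motion=[[[0, 0.035, 0], [-0.023, -0.038, 0], 0.045], [[0, 0, 0], [-0.023, -0.038, 0], 0.045], [[0, 0, 0], [-0.023, -0.038, 0], 0.045], [[0, 0, 0], [-0.022, -0.038, -0.03], 0.045], [[0, 0, 0], [0, 0, -0.04], 0.045], [[0, 0, 0], [0.0, 0, -0.04], 0.045], [[0, 0, 0], [0.0, 0, -0.03], 0.045], [[0, 0, 0], [0, 0, 0], 0.045]])

```text
time_s: 11.5
position: [0.4622, -0.2411, 0.1137]
tool_rot: [-0.697, 0.699, 0.12, -0.108]
ft_force: [-0.7, -0.4, 0.7]
grip_width: 0.0452
```

Emit:
step_arm(motion=[[[0, 0, 0], [0.0025, 0.005, -0.01], 0.045], [[0, 0.01, 0], [0, 0, -0.015], 0.045], [[0, 0, 0], [0, 0, -0.007], 0.045], [[0, 0, 0], [0, 0, 0], 0.045]])

```text
time_s: 11.9
position: [0.4688, -0.2359, 0.0837]
tool_rot: [-0.696, 0.7, 0.12, -0.11]
ft_force: [-0.5, -0.1, 0.1]
grip_width: 0.0449
```

Emit:
step_arm(motion=[[[0, 0, 0], [-0.003, 0, -0.012], 0.045], [[0, 0, 0], [0, 0, -0.0], 0.045], [[0, 0, 0], [0, 0, 0], 0.0], [[0, 0, 0], [0, 0, 0], 0.0], [[0, 0, 0], [0, 0, 0], 0.0], [[0, 0, 0], [0, 0, 0], 0.0], [[0, 0, 0], [0, 0, 0.04], 0.0], [[0, 0, 0], [0, 0, 0.04], 0.0], [[0, 0, 0], [0, 0, 0.04], 0.0], [[0, 0, 0], [0, 0, 0.04], 0.0]])

```text
time_s: 12.9
position: [0.4631, -0.2344, 0.2334]
tool_rot: [-0.697, 0.698, 0.116, -0.114]
ft_force: [1.0, -0.4, -1.8]
grip_width: 0.0162
```

Emit:
step_arm(motion=[[[0, 0, 0], [0.005, 0.04, 0.01], 0.0], [[0, 0, 0], [0.005, 0.04, 0], 0.0], [[0, 0, 0], [0.005, 0.04, 0], 0.0], [[0, 0, 0], [0.005, 0.04, 0], 0.0], [[0, 0, 0], [0.005, 0.04, 0], 0.0], [[0, 0, 0], [0.005, 0.04, 0], 0.0], [[0, 0, 0], [0.005, 0.04, 0], 0.0], [[0, 0, 0], [0.005, 0.04, 0], 0.0], [[0, 0, 0], [0.003, 0.02, 0], 0.0], [[0, 0, 0], [0, 0, 0], 0.0]])

```text
time_s: 13.9
position: [0.5056, 0.1171, 0.2508]
tool_rot: [-0.697, 0.699, 0.119, -0.107]
ft_force: [-0.0, -0.8, -1.7]
grip_width: 0.0157
```

Emit:
step_arm(motion=[[[0, 0, 0], [0.002, -0.007, -0.03], 0.0], [[0, 0, 0], [0, 0, -0.04], 0.0], [[0, 0, 0], [0, 0, -0.025], 0.0], [[0, 0, 0], [0, 0, 0], 0.0], [[0, 0, 0], [0, 0, 0], 0.0]])

```text
time_s: 14.4
position: [0.5066, 0.1077, 0.1545]
tool_rot: [-0.697, 0.699, 0.12, -0.106]
ft_force: [-0.6, 0.9, -1.2]
grip_width: 0.0162
```

Emit:
step_arm(motion=[[[0, 0, 0], [0.002, 0.002, -0.012], 0.0], [[0, 0, 0], [0, 0, 0], 0.0], [[0, 0, 0], [0, 0, 0], 0.04], [[0, 0, 0], [0, 0, 0], 0.04], [[0, 0, 0], [0, 0, 0], 0.04], [[0, 0, 0], [0, 0, 0.03], 0.045], [[0, 0, 0], [0, 0, 0.04], 0.045], [[0, 0, 0], [0, 0, 0.04], 0.045], [[0, 0, 0], [0, -0.04, 0.0], 0.045], [[0, 0, 0], [-0.0, -0.04, 0], 0.045]])

```text
time_s: 15.4
position: [0.5126, 0.0321, 0.2636]
tool_rot: [-0.697, 0.698, 0.128, -0.104]
ft_force: [-0.2, -0.7, -1.6]
grip_width: 0.0448
```

Emit:
step_arm(motion=[[[0, 0.02, 0], [-0.003, -0.04, 0], 0.045], [[0, 0, 0], [-0.003, -0.04, 0], 0.045], [[0, 0, 0], [-0.003, -0.04, 0], 0.045], [[0, 0, 0], [-0.003, -0.04, 0], 0.045], [[0, 0, 0], [-0.003, -0.04, 0], 0.045], [[0, 0, 0], [-0.003, -0.04, 0], 0.045], [[0, 0, 0], [-0.003, -0.04, -0.03], 0.045], [[0, 0, 0], [-0.002, -0.04, -0.04], 0.045], [[0, 0, 0], [0, -0.01, -0.04], 0.045], [[0, 0, 0], [0, 0, 0], 0.045]])

```text
time_s: 16.4
position: [0.4895, -0.3089, 0.1638]
tool_rot: [-0.697, 0.698, 0.128, -0.104]
ft_force: [-1.0, -0.1, -0.1]
grip_width: 0.0451
```

```bash
python3 - <<'E'
from h import *
im,d=shot('scene','s3.png');print(pan(d,'scene'))
print(get_obs()['position'])
X=cloud('scene',d)
for k,(x,y) in dict(a=(.489,-.308)).items():
    b=blob(X,(x,y),.03,.06,.09);print(k,np.round(b.mean(0),3))
E
```

```text
0.08574821617176098
[ 0.49165088 -0.30940349  0.16726858]
a [ 0.49  -0.308  0.07 ]
```

View pics/s3.png

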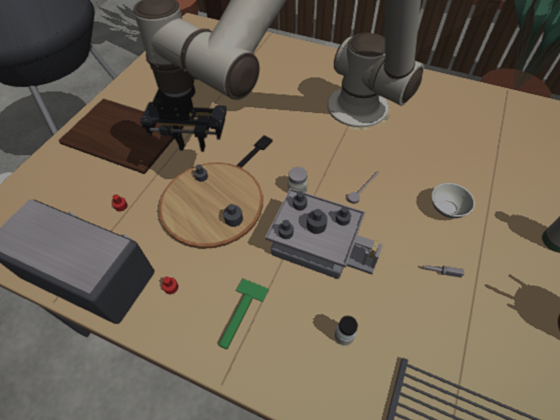

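Emit:
step_arm(motion=[[[0, 0.03, 0], [-0.002, 0.001, -0.03], 0.045], [[0, 0, 0], [0, 0, -0.04], 0.045], [[0, 0, 0], [0, 0, -0.015], 0.045], [[0, 0, 0], [0, 0, 0], 0.045], [[0, 0, 0], [0, 0, 0], 0.045]])

```text
time_s: 16.95
position: [0.4998, -0.3083, 0.0946]
tool_rot: [-0.691, 0.703, 0.13, -0.109]
ft_force: [-0.1, 0.2, 0.6]
grip_width: 0.0452
```

Emit:
step_arm(motion=[[[0, 0.03, 0], [-0.01, 0.0, 0], 0.045], [[0, 0, 0], [0, 0, 0], 0.045], [[0, 0, 0], [0, 0, 0], 0.045]])

```text
time_s: 17.25
position: [0.4924, -0.3084, 0.1005]
tool_rot: [-0.691, 0.703, 0.123, -0.118]
ft_force: [-0.3, 0.4, 0.4]
grip_width: 0.0449
```

Emit:
step_arm(motion=[[[0.015, 0, 0], [-0.003, 0.0, -0.015], 0.045], [[0, 0, 0], [0, 0, -0.008], 0.045], [[0, 0, 0], [0, 0, 0], 0.045], [[0, 0, 0], [0, 0, 0], 0.045]])

```text
time_s: 17.65
position: [0.4891, -0.3087, 0.0762]
tool_rot: [-0.696, 0.697, 0.124, -0.117]
ft_force: [-1.1, 0.0, 0.2]
grip_width: 0.045
```

Emit:
step_arm(motion=[[[0, 0, 0], [0, 0, -0.004], 0.045], [[0, 0, 0], [0, 0, -0.0], 0.045], [[0, 0, 0], [0, 0, 0], 0.0], [[0, 0, 0], [0, 0, 0], 0.0], [[0, 0, 0], [0, 0, 0], 0.0], [[0, 0, 0], [0, 0, 0], 0.0], [[0, 0, 0], [0, 0, 0.04], 0.0], [[0, 0, 0], [0, 0, 0.04], 0.0], [[0, 0, 0], [0, 0, 0.04], 0.0], [[0, 0, 0], [0, 0, 0.04], 0.0]])

```text
time_s: 18.65
position: [0.4829, -0.3059, 0.2278]
tool_rot: [0.701, -0.693, -0.117, 0.122]
ft_force: [1.1, -0.5, -2.0]
grip_width: 0.0167
```

Emit:
step_arm(motion=[[[0, 0, 0], [0.012, 0.042, 0.01], 0.0], [[0, 0, 0], [0.012, 0.042, 0.01], 0.0], [[0, 0, 0], [0.012, 0.042, 0], 0.0], [[0, 0, 0], [0.012, 0.042, 0], 0.0], [[0, 0, 0], [0.012, 0.042, 0], 0.0], [[0, 0, 0], [0.012, 0.042, 0], 0.0], [[0, 0, 0], [0.012, 0.042, 0], 0.0], [[0, 0, 0], [0.012, 0.042, 0], 0.0], [[0, 0, 0], [0.01, 0.042, 0], 0.0], [[0, 0, 0], [0.005, 0.02, 0], 0.0]])

```text
time_s: 19.65
position: [0.5941, 0.1045, 0.2536]
tool_rot: [0.7, -0.695, -0.117, 0.116]
ft_force: [-0.5, -0.9, -1.7]
grip_width: 0.0169
```

Emit:
step_arm(motion=[[[0, 0, 0], [0, 0, -0.03], 0.0], [[0, 0, 0], [0, 0, -0.03], 0.0], [[0, 0, 0], [0, 0, 0], 0.0], [[0, 0, 0], [0, 0, 0], 0.0]])

```text
time_s: 20.05
position: [0.5938, 0.1093, 0.1913]
tool_rot: [0.7, -0.694, -0.119, 0.119]
ft_force: [0.2, -0.4, -1.7]
grip_width: 0.0169
```

Target z ≈ 0.0857+0.046+0.003 = 0.135.

Emit:
step_arm(motion=[[[0, 0, 0], [0, 0, -0.03], 0.0], [[0, 0, 0], [0, 0, -0.016], 0.0], [[0, 0, 0], [0, 0, 0], 0.0], [[0, 0, 0], [0, 0, 0], 0.0]])

```text
time_s: 20.45
position: [0.5971, 0.1091, 0.151]
tool_rot: [0.701, -0.694, -0.122, 0.115]
ft_force: [1.2, -0.4, -1.4]
grip_width: 0.0166
```

Emit:
step_arm(motion=[[[0, 0, 0], [-0.003, 0, -0.013], 0.0], [[0, 0, 0], [0, 0, -0.003], 0.0], [[0, 0, 0], [0, 0, 0], 0.0], [[0, 0, 0], [0, 0, 0], 0.04], [[0, 0, 0], [0, 0, 0], 0.04], [[0, 0, 0], [0, 0, 0], 0.04], [[0, 0, 0], [0, 0, 0.03], 0.045], [[0, 0, 0], [0, 0, 0.04], 0.045], [[0, 0, 0], [0, 0, 0.04], 0.045], [[0, 0, 0], [0, 0.03, 0], 0.045]])

```text
time_s: 21.45
position: [0.5994, 0.1376, 0.2602]
tool_rot: [0.701, -0.694, -0.128, 0.108]
ft_force: [1.6, -0.2, -0.1]
grip_width: 0.0446
```

```bash
cat > p.py <<'E'
from h import *
import sys
t=sys.argv[1]
for c in ('scene','top'):
    im,d=shot(c,f'{c}_{t}.png');print(c,'pan',pan(d,c))
    X=cloud(c,d)
    b=X[(abs(X[...,0]-.505)<.05)&(abs(X[...,1]-.365)<.07)&(X[...,2]>.008)&(X[...,2]<.05)]
    print('pin',len(b), b.mean(0) if len(b) else '')
    for n in ['pin','pin_tip','fork_mouth','lug_hole']:
        for r in landmark_of(c,n)[:2]: print(c,n,round(r['p'],2),np.round(c2w(c,r['position']),3))
    im=cv2.imread(f'pics/{c}_{t}.png')
    for n,p in(('pin',(.505,.36,.01)),('fork',(.548,.2,.06))):
        u,v=w2px(c,p).astype(int);cv2.imwrite(f'pics/{c}_{n}_{t}.png',cv2.resize(im[v-30:v+30,u-40:u+40],None,fx=9,fy=9,interpolation=cv2.INTER_CUBIC))
print(get_obs()['position'])
E
python3 p.py a
```

```text
scene pan 0.07878108389114963
pin 246 [0.50186356 0.37368026 0.01759983]
scene pin 0.69 [ 0.32  -0.22   0.002]
scene pin 0.52 [0.502 0.37  0.012]
scene pin_tip 0.52 [0.51  0.321 0.01 ]
scene fork_mouth 0.58 [0.546 0.219 0.06 ]
scene fork_mouth 0.46 [0.512 0.108 0.073]
scene lug_hole 0.63 [0.548 0.199 0.053]
top pan 0.07841308429247751
pin 118 [0.50366952 0.36486027 0.01771895]
top pin 0.57 [0.502 0.368 0.012]
top pin_tip 0.61 [0.51 0.32 0.01]
top fork_mouth 0.57 [0.545 0.216 0.056]
top fork_mouth 0.17 [0.603 0.11  0.079]
top lug_hole 0.79 [0.548 0.2   0.061]
[0.59620946 0.13814615 0.25188779]
```

View pics/scene_a.png

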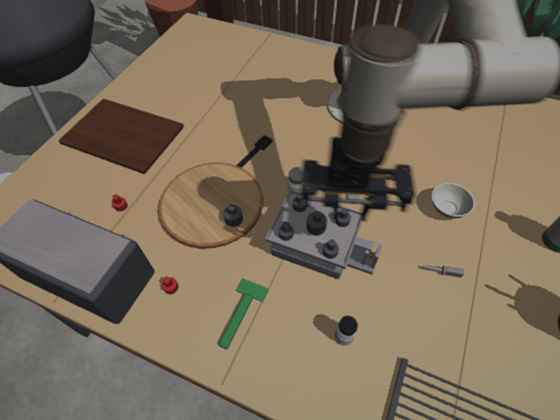

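View pics/scene_pin_a.png

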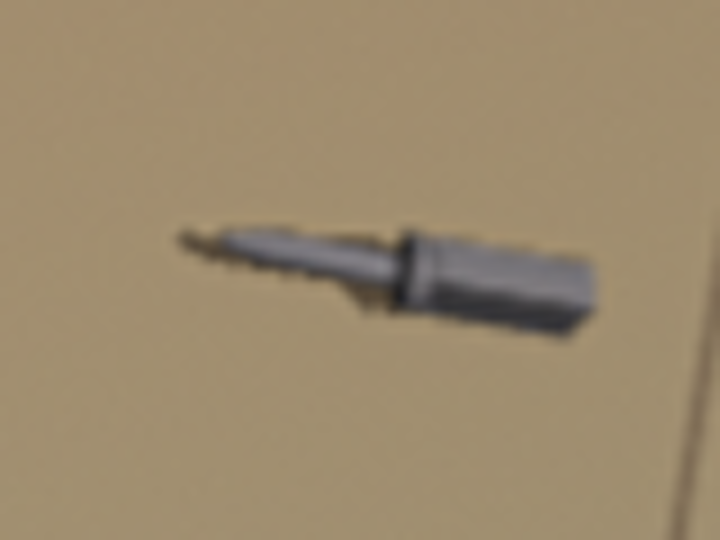

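View pics/scene_fork_a.png

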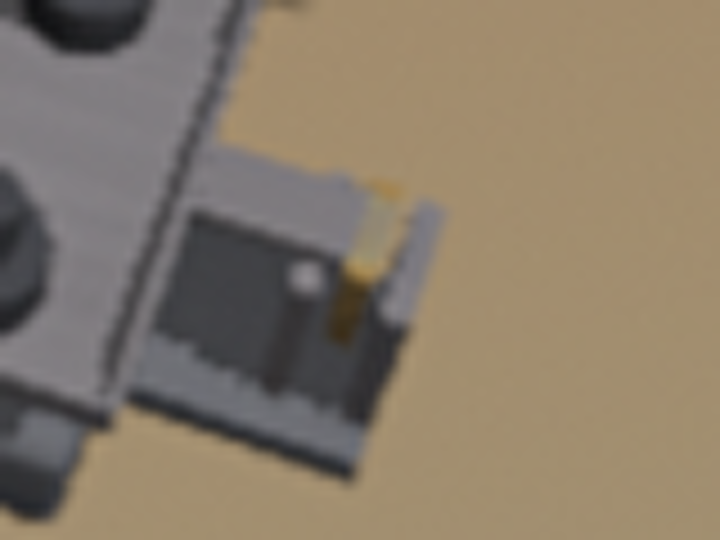

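View pics/top_pin_a.png

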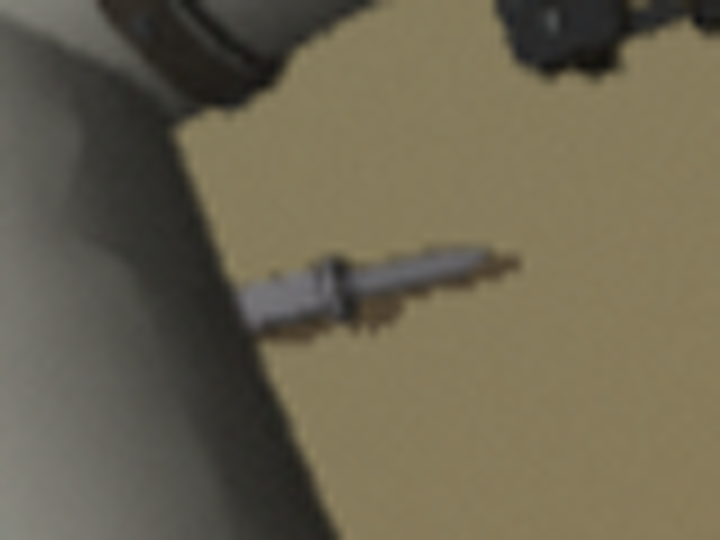

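```bash
python3 - <<'E'
from h import *
for c in('top','scene'):
    im=cv2.imread(f'pics/{c}0.png'); hsv=cv2.cvtColor(im,cv2.COLOR_BGR2HSV)
    u,v=w2px(c,(.505,.36,.01)).astype(int)
    s=hsv[v-15:v+15,u-26:u+26,1]; m=(s<55).astype(np.uint8)
    n,l,st,ce=cv2.connectedComponentsWithStats(m); k=1+st[1:,4].argmax(); m=(l==k)
    vv,uu=np.nonzero(m); uu=uu+u-26; vv=vv+v-15
    d=(1.2 if c=='top' else 1)
    P=camera_params(c)
    # project to plane z=.015
    V=np.linalg.inv(np.array(P['view'])); o=V[:3,3]
    W=[]
    for a,b in zip(uu,vv):
        q=px2w(c,a,b,1.)-o; W.append(o+q*((.011-o[2])/q[2]))
    W=np.array(W)[:,:2]; 
    print(c,len(W),'rect',cv2.minAreaRect(W.astype(np.float32)))
    C=W.mean(0);u_,s_,vt=np.linalg.svd(W-C);ax=vt[0]; ax*=-np.sign(ax[1]); t=(W-C)@ax
    print('pca',C,ax,np.degrees(np.arctan2(ax[0],-ax[1])),'ends',C+ax*t.min(),C+ax*t.max(),np.ptp(t))
    for n_,sel in(('tab',t<t.min()+.042),('shaft',t>t.max()-.044)):
        print(n_,W[sel].mean(0))
    X=cloud(c,np.load(c+'0.npy'))
    # fork cheeks tops
    b=X[(abs(X[...,0]-.547)<.04)&(X[...,1]>.175)&(X[...,1]<.235)&(X[...,2]>.062)&(X[...,2]<.078)]
    print('fork',len(b),b.mean(0),b.min(0),b.max(0),cv2.minAreaRect(b[:,:2].astype(np.float32)))
E
```

```text
top 143 rect ((0.5017338991165161, 0.37089428305625916), (0.018384268507361412, 0.09491650760173798), 7.361823558807373)
pca [0.50126507 0.37725268] [ 0.18596966 -0.98255549] 10.717671147720308 ends [0.49364211 0.41752794] [0.51129773 0.32424594] 0.09493814308403584
tab [0.49753368 0.3969926 ]
shaft [0.50700475 0.34651309]
fork 47 [0.5437199  0.20247914 0.07045333] [0.5293783  0.18106431 0.06504299] [0.56621736 0.21464583 0.07678902] ((0.5470170378684998, 0.1982908546924591), (0.03707902878522873, 0.03299136087298393), 4.390653610229492)
scene 262 rect ((0.5002328157424927, 0.36926552653312683), (0.02403813973069191, 0.09446562826633453), 12.472622871398926)
pca [0.49852939 0.37759154] [ 0.22974911 -0.97324989] 13.282301079160945 ends [0.48959621 0.41543376] [0.5113383  0.32333118] 0.09463405438756939
tab [0.49448125 0.39463542]
shaft [0.5057361  0.34555107]
fork 106 [0.55080994 0.19921383 0.07102368] [0.52760064 0.18145601 0.06218229] [0.56574836 0.21320375 0.07777266] ((0.5466938018798828, 0.19743427634239197), (0.03776722773909569, 0.031775012612342834), 1.0523322820663452)
```

Emit:
step_arm(motion=[[[0, 0, 0.149], [-0.01, 0.026, 0], 0.045], [[0, 0, 0.149], [-0.01, 0.026, 0], 0.045], [[0, 0, 0.149], [-0.01, 0.026, 0], 0.045], [[0, 0, 0.149], [-0.01, 0.026, 0], 0.045], [[0, 0, 0.149], [-0.01, 0.026, -0.0], 0.045], [[0, 0, 0.149], [-0.01, 0.026, -0.01], 0.045], [[0, 0, 0.149], [-0.01, 0.026, -0.02], 0.045], [[0, 0, 0.149], [-0.01, 0.026, -0.02], 0.045], [[0, 0, 0.149], [-0.01, 0.026, -0.02], 0.045], [[0, 0, 0], [0, 0, 0], 0.045]])

```text
time_s: 22.95
position: [0.504, 0.376, 0.1786]
tool_rot: [-0.473, 0.463, 0.532, -0.528]
ft_force: [0.1, -0.6, -0.0]
grip_width: 0.0452
```

```bash
cat > st.py <<'E'
from h import *
o,M=axes();print(np.round(o['joints'],2),np.round(o['position'],4));print('finger',np.round(M[:,1],3),'jaw',np.round(M[:,2],3),np.degrees(np.arctan2(M[1,2],M[0,2])).round(1))
E
python3 st.py
```

```text
[ 0.89  0.44 -0.07 -0.02 -1.06 -0.76] [0.504  0.376  0.1786]
finger [-0.007  0.014 -1.   ] jaw [-0.992 -0.123  0.005] -172.9
```

Emit:
step_arm(motion=[[[-0.014, -0.007, 0.06], [-0.0065, 0.019, 0], 0.045], [[0, 0, 0], [0, 0, -0.04], 0.045], [[0, 0, 0], [0, 0, -0.04], 0.045], [[0, 0, 0], [0, 0, -0.025], 0.045], [[0, 0, 0], [0, 0, 0], 0.045], [[0, 0, 0], [0, 0, 0], 0.045]])

```text
time_s: 23.55
position: [0.5009, 0.3945, 0.0743]
tool_rot: [-0.452, 0.455, 0.544, -0.541]
ft_force: [0.5, 0.2, 1.0]
grip_width: 0.045
```

```bash
cat >> st.py <<'E'
E
python3 st.py; python3 - <<'E'
from h import *
c='scene';im,d=shot(c,'g1.png');X=cloud(c,d)
b=X[(abs(X[...,0]-.505)<.05)&(abs(X[...,1]-.365)<.07)&(X[...,2]>.008)&(X[...,2]<.03)];print(len(b),b.mean(0))
im=cv2.imread('pics/g1.png');u,v=w2px(c,(.5,.37,.03)).astype(int);cv2.imwrite('pics/g1c.png',cv2.resize(im[v-50:v+40,u-60:u+60],None,fx=6,fy=6))
E
```

```text
[ 0.92  0.56 -0.17  0.01 -0.84 -0.75] [0.5009 0.3945 0.0743]
finger [ 0.006  0.001 -1.   ] jaw [-0.984 -0.177 -0.006] -169.8
193 [0.50361688 0.36522348 0.01734093]
```

View pics/g1c.png

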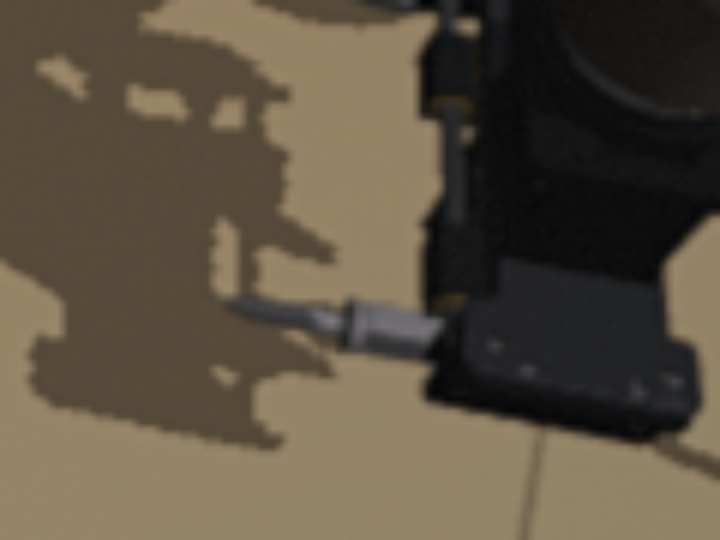

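Emit:
step_arm(motion=[[[0, 0, 0.01], [-0.0035, 0, -0.02], 0.045], [[0, 0, 0], [0, 0, -0.02], 0.045], [[0, 0, 0], [0, 0, -0.004], 0.045], [[0, 0, 0], [0, 0, 0], 0.045], [[0, 0, 0], [0, 0, 0], 0.045]])

```text
time_s: 24.1
position: [0.5026, 0.3981, 0.0402]
tool_rot: [-0.45, 0.453, 0.553, -0.536]
ft_force: [-0.3, -0.6, 0.5]
grip_width: 0.0451
```

Emit:
step_arm(motion=[[[0, 0, 0], [-0.005, -0.003, -0.007], 0.045], [[0, 0, 0], [0, 0, -0.006], 0.045], [[0, 0, 0], [0, 0, 0], 0.045]])

```text
time_s: 24.4
position: [0.4983, 0.396, 0.0294]
tool_rot: [-0.45, 0.453, 0.555, -0.534]
ft_force: [-0.3, -0.7, -0.3]
grip_width: 0.0446
```

```bash
python3 st.py
```

```text
[ 0.93  0.6  -0.22  0.01 -0.72 -0.75] [0.4983 0.396  0.0294]
finger [ 0.022  0.019 -1.   ] jaw [-0.982 -0.185 -0.025] -169.3
```

Emit:
step_arm(motion=[[[-0.019, 0.022, 0], [0, -0.001, -0.006], 0.045], [[0, 0, 0], [0, 0, 0], 0.045], [[0, 0, 0], [0, 0, 0], 0.045]])

```text
time_s: 24.7
position: [0.4982, 0.3951, 0.0235]
tool_rot: [-0.451, 0.451, 0.545, -0.544]
ft_force: [0.2, -0.1, -0.1]
grip_width: 0.0449
```

```bash
python3 st.py
```

```text
[ 0.92  0.62 -0.2  -0.   -0.75 -0.74] [0.4982 0.3951 0.0235]
finger [ 0.  0. -1.] jaw [-0.983 -0.186 -0.   ] -169.3
```

Emit:
step_arm(motion=[[[0, 0, 0], [0, 0, -0.002], 0.045], [[0, 0, 0], [0, 0, 0], 0.0], [[0, 0, 0], [0, 0, 0], 0.0], [[0, 0, 0], [0, 0, 0], 0.0], [[0, 0, 0], [0, 0, 0], 0.0], [[0, 0, 0], [0, 0, 0], 0.0]])

```text
time_s: 25.3
position: [0.4981, 0.3951, 0.0221]
tool_rot: [-0.451, 0.451, 0.545, -0.544]
ft_force: [-1.3, -0.7, -0.3]
grip_width: 0.0138
```

```bash
python3 st.py
```

```text
[ 0.92  0.62 -0.2   0.   -0.74 -0.74] [0.4981 0.3951 0.0221]
finger [ 0.001  0.001 -1.   ] jaw [-0.983 -0.186 -0.001] -169.3
```

Emit:
step_arm(motion=[[[0, 0, 0], [0, 0, 0.02], 0.0], [[0, 0, -0.05], [0.01, -0.01, 0.015], 0.0], [[0, 0, -0.05], [0.015, -0.02, 0.005], 0.0], [[0, 0, -0.05], [0.015, -0.02, 0], 0.0], [[0, 0, 0], [0.0, -0.01, 0], 0.0], [[0, 0, 0], [0, 0, 0], 0.0], [[0, 0, 0], [0, 0, 0], 0.0]])

```text
time_s: 26.0
position: [0.5373, 0.3331, 0.062]
tool_rot: [0.492, -0.491, -0.508, 0.509]
ft_force: [0.3, 0.6, -1.1]
grip_width: 0.0139
```

```bash
python3 st.py
```

```text
[ 0.81  0.57 -0.18 -0.   -0.82 -0.78] [0.5373 0.3331 0.062 ]
finger [-0.002 -0.    -1.   ] jaw [-0.999 -0.034  0.002] -178.1
```

Emit:
step_arm(motion=[[[0, 0, 0], [0.0065, -0.015, 0.007], 0.0], [[0, 0, 0], [0, 0, 0], 0.0], [[0, 0, 0], [0, 0, 0], 0.0]])

```text
time_s: 26.3
position: [0.543, 0.3187, 0.0689]
tool_rot: [0.491, -0.49, -0.508, 0.51]
ft_force: [-0.1, 0.2, -1.4]
grip_width: 0.0138
```

```bash
python3 st.py; python3 - <<'E'
from h import *
for c in('scene','top'):
    im,d=shot(c,c+'i1.png')
    for n in ['pin','pin_tip','fork_mouth','lug_hole']:
        for r in landmark_of(c,n)[:1]: print(c,n,round(r['p'],2),np.round(c2w(c,r['position']),4))
    im=cv2.imread(f'pics/{c}i1.png');u,v=w2px(c,(.545,.25,.06)).astype(int);cv2.imwrite(f'pics/{c}i1c.png',cv2.resize(im[v-40:v+40,u-50:u+50],None,fx=7,fy=7,interpolation=cv2.INTER_CUBIC))
    print(pan(d,c))
E
```

```text
[ 0.79  0.56 -0.18 -0.   -0.83 -0.75] [0.543  0.3187 0.0689]
finger [-0.002 -0.001 -1.   ] jaw [-0.999 -0.037  0.002] -177.9
scene pin 0.59 [0.5457 0.2942 0.0597]
scene pin_tip 0.61 [0.5453 0.2438 0.0571]
scene fork_mouth 0.61 [0.5463 0.2189 0.0576]
scene lug_hole 0.68 [0.5458 0.294  0.0584]
0.07851652546537524
top pin 0.42 [0.5464 0.2907 0.0563]
top pin_tip 0.46 [0.5507 0.2438 0.0597]
top fork_mouth 0.93 [0.5447 0.2192 0.0599]
top lug_hole 0.91 [0.5471 0.1998 0.0621]
0.07837180853296966
```

View pics/scenei1c.png

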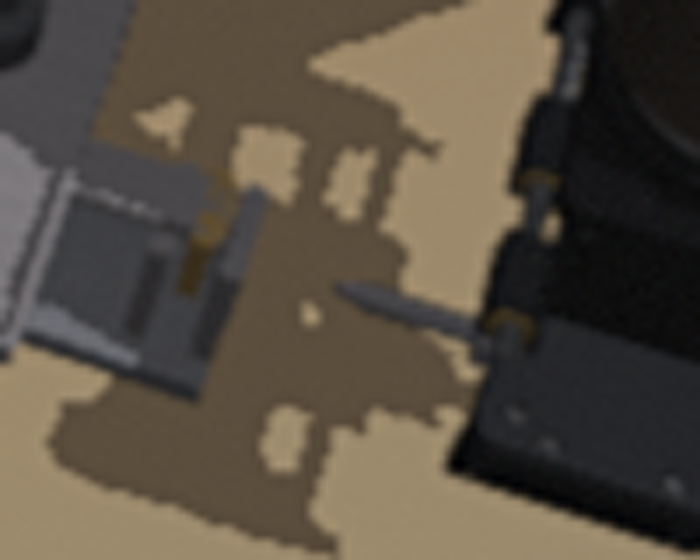

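View pics/topi1c.png

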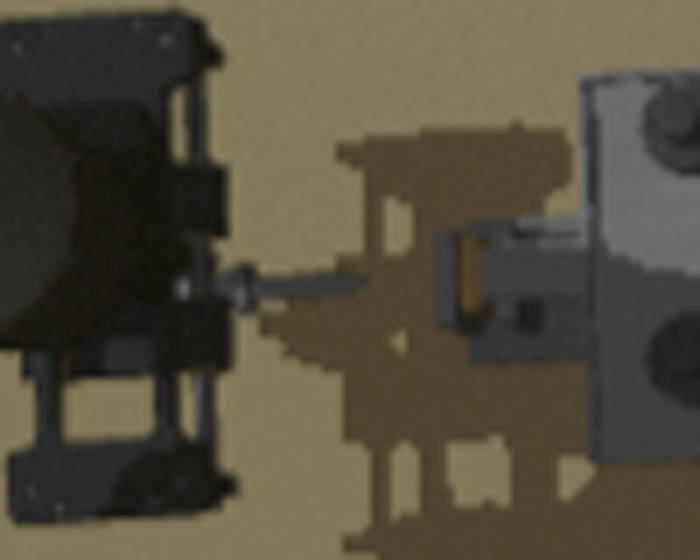

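Emit:
step_arm(motion=[[[0, 0, -0.01], [0.0005, -0.01, 0], 0.0], [[0, 0, 0], [0.0005, -0.01, 0], 0.0], [[0, 0, 0], [0, -0.005, 0], 0.0], [[0, 0, 0], [0, -0.005, 0], 0.0], [[0, 0, 0], [0, 0, 0], 0.0]])

```text
time_s: 27.3
position: [0.5439, 0.2851, 0.0688]
tool_rot: [0.494, -0.493, -0.505, 0.507]
ft_force: [0.6, -0.5, -0.8]
grip_width: 0.0138
```

```bash
python3 st.py
```

```text
[ 0.75  0.54 -0.22 -0.   -0.82 -0.72] [0.5439 0.2851 0.0688]
finger [-0.003 -0.001 -1.   ] jaw [-1.    -0.025  0.003] -178.6
```

Emit:
step_arm(motion=[[[0, 0, 0], [0, -0.005, 0], 0.0], [[0, 0, 0], [0, -0.005, 0], 0.0], [[0, 0, 0], [0, 0, 0], 0.0]])

```text
time_s: 27.6
position: [0.5441, 0.2743, 0.0689]
tool_rot: [0.494, -0.493, -0.505, 0.507]
ft_force: [0.5, 0.4, -1.1]
grip_width: 0.0139
```

```bash
python3 - <<'E'
from h import *
for c in('scene','top'):
    im,d=shot(c,c+'i2.png');print(pan(d,c))
    im=cv2.imread(f'pics/{c}i2.png');u,v=w2px(c,(.545,.23,.06)).astype(int);cv2.imwrite(f'pics/{c}i2c.png',cv2.resize(im[v-30:v+30,u-40:u+40],None,fx=9,fy=9,interpolation=cv2.INTER_CUBIC))
E
```

```text
0.07854087367916912
0.07839401994559214
```

View pics/scenei2c.png

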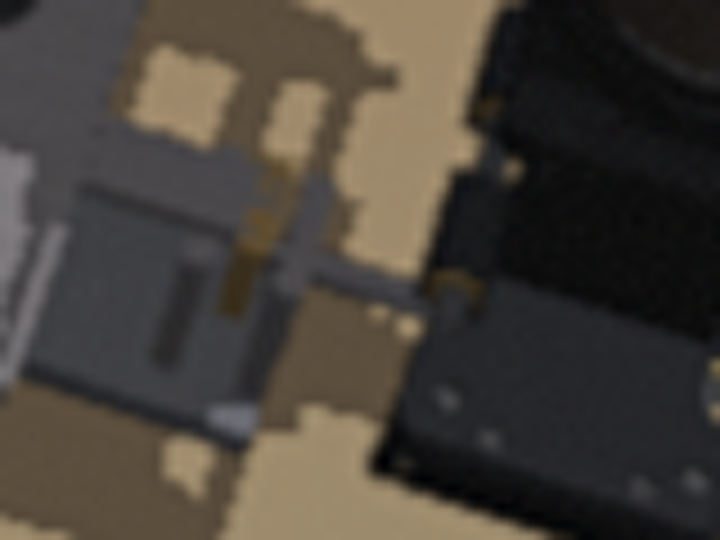

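View pics/topi2c.png

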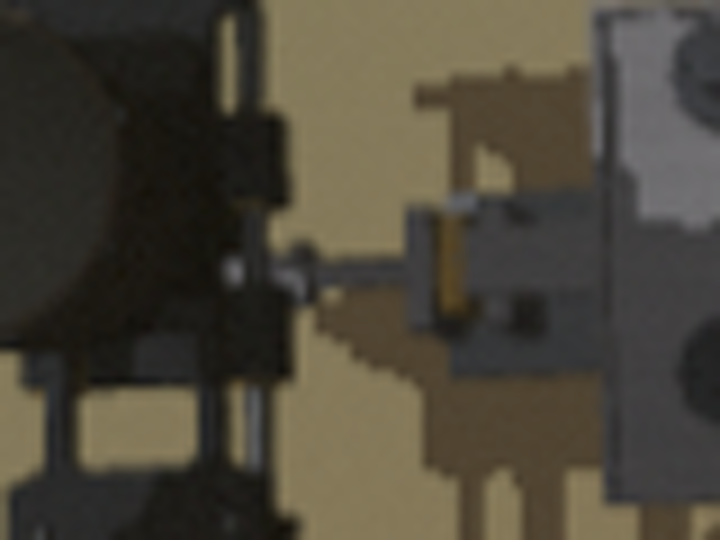

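Emit:
step_arm(motion=[[[0, 0, 0], [0, -0.005, 0], 0.0], [[0, 0, 0], [0, -0.005, 0], 0.0], [[0, 0, 0], [0, -0.005, 0], 0.0], [[0, 0, 0], [0, 0, 0], 0.0]])

```text
time_s: 28.1
position: [0.5442, 0.2591, 0.0689]
tool_rot: [0.494, -0.493, -0.506, 0.507]
ft_force: [-0.4, -0.3, -0.6]
grip_width: 0.0138
```

```bash
python3 st.py
```

```text
[ 0.71  0.52 -0.25 -0.   -0.8  -0.69] [0.5442 0.2591 0.0689]
finger [-0.002 -0.001 -1.   ] jaw [-1.    -0.026  0.002] -178.5
```

Free so far. Going on.

Emit:
step_arm(motion=[[[0, 0, 0], [0, -0.004, 0], 0.0], [[0, 0, 0], [0, -0.004, 0], 0.0], [[0, 0, 0], [0, -0.004, 0], 0.0], [[0, 0, 0], [0, 0, 0], 0.0]])

```text
time_s: 28.5
position: [0.5442, 0.2459, 0.0689]
tool_rot: [0.494, -0.493, -0.506, 0.507]
ft_force: [-0.9, 0.2, -1.7]
grip_width: 0.0133
```

Emit:
step_arm(motion=[[[0, 0, 0], [0, -0.003, 0], 0.0], [[0, 0, 0], [0, 0, 0], 0.0]])

```text
time_s: 28.7
position: [0.5443, 0.2426, 0.069]
tool_rot: [0.494, -0.493, -0.506, 0.507]
ft_force: [0.1, -0.9, -1.3]
grip_width: 0.0139
```

Emit:
step_arm(motion=[[[0, 0, 0], [0, -0.003, 0], 0.0], [[0, 0, 0], [0, 0, 0], 0.0]])

```text
time_s: 28.9
position: [0.5446, 0.2428, 0.0693]
tool_rot: [-0.495, 0.492, 0.508, -0.505]
ft_force: [0.6, -0.8, -1.7]
grip_width: 0.0137
```

Emit:
step_arm(motion=[[[0, 0, 0], [0, -0.003, 0], 0.0], [[0, 0, 0], [0, 0, 0], 0.0]])

```text
time_s: 29.1
position: [0.5449, 0.2425, 0.0696]
tool_rot: [-0.495, 0.492, 0.51, -0.503]
ft_force: [-0.6, -0.3, -0.6]
grip_width: 0.0138
```

Emit:
step_arm(motion=[[[0, 0, 0], [0, -0.004, 0], 0.0], [[0, 0, 0], [0, -0.004, 0], 0.0]])

```text
time_s: 29.3
position: [0.5453, 0.2419, 0.07]
tool_rot: [-0.497, 0.49, 0.514, -0.498]
ft_force: [-7.8, 16.3, -1.9]
grip_width: 0.014
```

```bash
python3 st.py; python3 - <<'E'
from h import *
for c in('scene','top'):
    im,d=shot(c,c+'i3.png');print(pan(d,c))
    im=cv2.imread(f'pics/{c}i3.png');u,v=w2px(c,(.545,.22,.06)).astype(int);cv2.imwrite(f'pics/{c}i3c.png',cv2.resize(im[v-30:v+30,u-40:u+40],None,fx=9,fy=9,interpolation=cv2.INTER_CUBIC))
E
```

```text
[ 0.68  0.5  -0.28 -0.02 -0.77 -0.64] [0.5453 0.2419 0.07  ]
finger [ 0.009  0.024 -1.   ] jaw [-1.    -0.025 -0.009] -178.6
0.07863049746890471
0.07834060427905398
```

View pics/scenei3c.png

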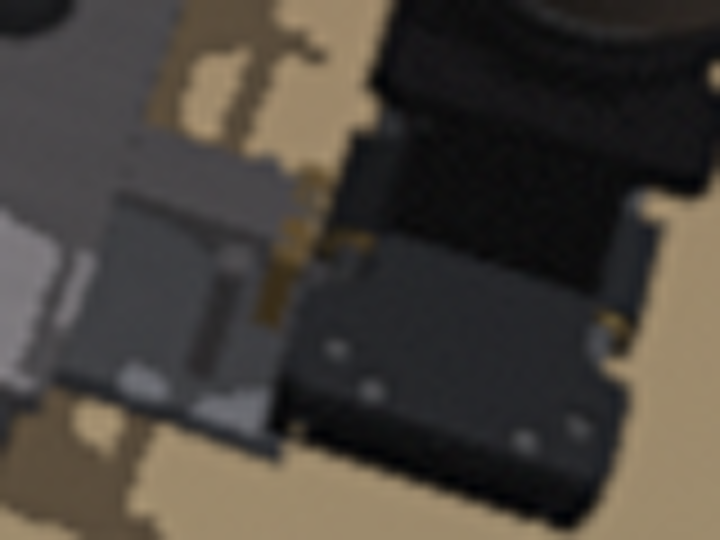

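View pics/topi3c.png

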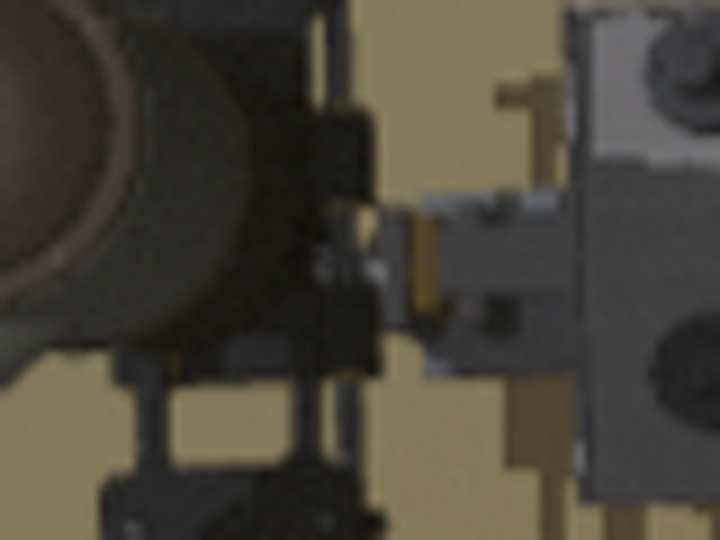

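Emit:
step_arm(motion=[[[0, 0, 0], [0, 0, 0], 0.0], [[0, 0, 0], [0, 0, 0], 0.03], [[0, 0, 0], [0, 0, 0], 0.04], [[0, 0, 0], [0, 0, 0], 0.04], [[0, 0, 0], [0, 0, 0.02], 0.04], [[0, 0, 0], [0, 0, 0.03], 0.04], [[0, 0, 0], [0, 0, 0.04], 0.045], [[0, 0, 0], [0, 0, 0.04], 0.045], [[0, 0, 0], [0, 0.03, 0.02], 0.045], [[0, 0, 0], [-0.04, 0.03, 0.0], 0.045]])

```text
time_s: 30.4
position: [0.5069, 0.2942, 0.2246]
tool_rot: [-0.499, 0.494, 0.509, -0.498]
ft_force: [-0.9, 1.7, -0.3]
grip_width: 0.0449
```

```bash
python3 st.py; python3 - <<'E'
from h import *
for c in('scene','top'):
    im,d=shot(c,c+'i4.png');print(pan(d,c))
    for n in ['pin','fork_mouth']:
        for r in landmark_of(c,n)[:2]: print(c,n,round(r['p'],2),np.round(c2w(c,r['position']),4))
    im=cv2.imread(f'pics/{c}i4.png');u,v=w2px(c,(.545,.22,.06)).astype(int);cv2.imwrite(f'pics/{c}i4c.png',cv2.resize(im[v-30:v+30,u-40:u+40],None,fx=9,fy=9,interpolation=cv2.INTER_CUBIC))
E
```

```text
[ 0.8   0.33 -0.12 -0.01 -1.11 -0.78] [0.5069 0.2942 0.2246]
finger [ 0.006  0.016 -1.   ] jaw [-1.    -0.015 -0.006] -179.1
0.07862850221365081
scene pin 0.65 [0.5479 0.2178 0.0584]
scene pin 0.55 [0.5368 0.1293 0.0762]
scene fork_mouth 0.92 [0.5443 0.2183 0.0579]
scene fork_mouth 0.58 [ 0.7567 -0.0373  0.0026]
0.07836723985675542
top pin 0.65 [0.5487 0.2158 0.0574]
top pin 0.39 [ 0.3763  0.0992 -0.0019]
top fork_mouth 0.75 [0.5464 0.2189 0.0542]
top fork_mouth 0.7 [0.7482 0.2    0.0023]
```

View pics/scenei4c.png

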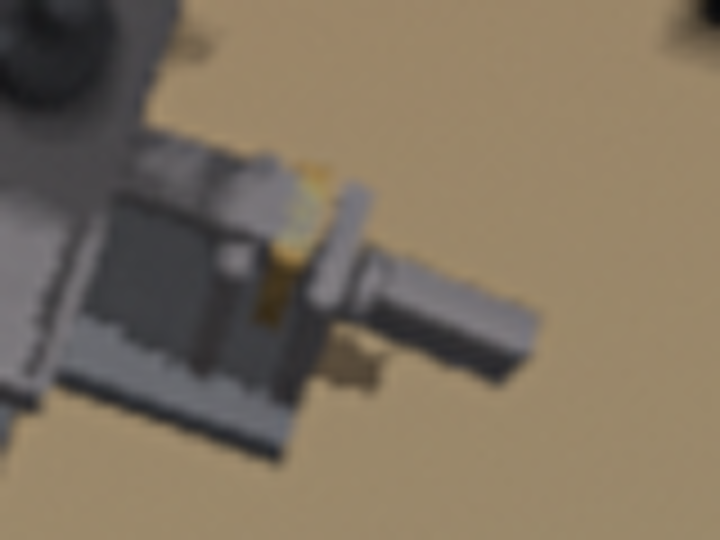

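View pics/topi4c.png

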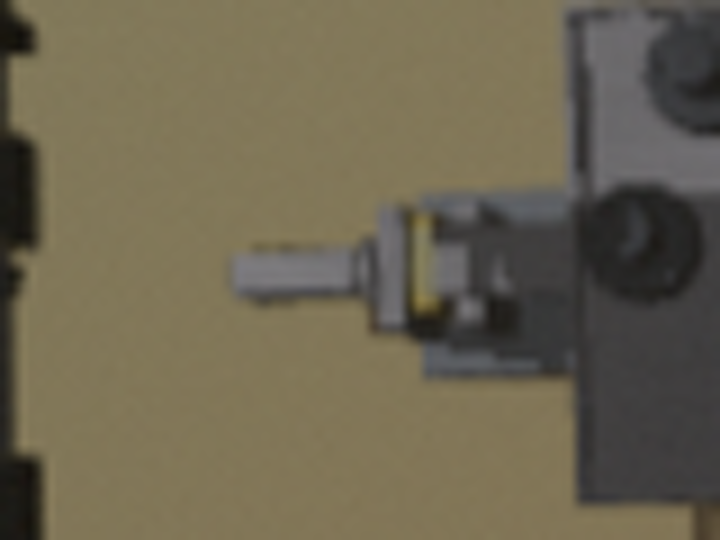

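```bash
python3 - <<'E'
from h import *
import cv2
a=cv2.imread('pics/scenei4.png')
cv2.imwrite('pics/i4z.png',cv2.resize(a[140:300,150:400],None,fx=3,fy=3))
for c in('scene','top'):
    im,d=shot(c); X=cloud(c,d)
    m=(abs(X[...,0]-.55)<.085)&(abs(X[...,1]-.056)<.105)&(X[...,2]>.078+.03)&(X[...,2]<.16)
    n,l,s,ce=cv2.connectedComponentsWithStats(m.astype(np.uint8))
    for k in range(1,n):
        if s[k,4]>8: b=X[l==k];t=b[b[:,2]>np.percentile(b[:,2],90)-.006];print(c,s[k,4],np.round(t.mean(0),4),np.round(np.percentile(b[:,2],90),3))
print(get_obs()['time_s'])
E
```

```text
scene 58 [ 0.5099 -0.0048  0.1238] 0.126
scene 289 [0.5512 0.0544 0.1351] 0.136
scene 64 [ 0.5976 -0.0037  0.1242] 0.125
scene 68 [0.5497 0.1283 0.1237] 0.125
scene 72 [0.6011 0.1079 0.1235] 0.125
top 40 [0.6019 0.1091 0.1242] 0.126
top 37 [ 0.5984 -0.0033  0.1244] 0.127
top 229 [0.5511 0.0556 0.1366] 0.136
top 39 [0.5505 0.129  0.1245] 0.127
top 38 [ 0.5107 -0.0035  0.1244] 0.127
30.8
```

View pics/i4z.png

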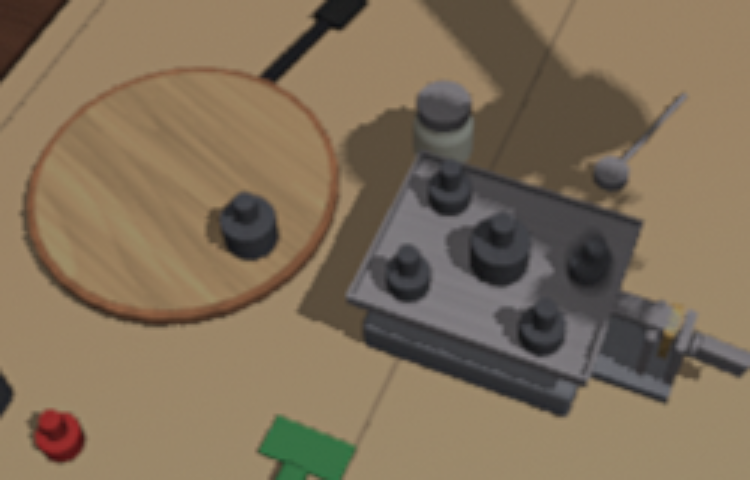

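Emit:
step_arm(motion=[[[-0.016, 0.006, 0], [0.018, -0.036, 0], 0.036], [[0, 0, 0], [0.019, -0.037, 0], 0.036], [[0, 0, 0], [0.019, -0.037, 0], 0.036], [[0, 0, 0], [0.019, -0.037, 0], 0.036], [[0, 0, 0], [0.019, -0.037, 0], 0.036], [[0, 0, 0], [0, 0, -0.03], 0.036], [[0, 0, 0], [0, 0, -0.03], 0.036], [[0, 0, 0], [0, 0, 0], 0.036], [[0, 0, 0], [0, 0, 0], 0.036]])

```text
time_s: 31.7
position: [0.6048, 0.0918, 0.1563]
tool_rot: [0.498, -0.498, -0.496, 0.507]
ft_force: [0.6, 0.6, 0.5]
grip_width: 0.036
```

```bash
python3 st.py
```

```text
[ 0.42  0.44 -0.14  0.01 -1.01 -0.41] [0.6048 0.0918 0.1563]
finger [-0.01 -0.01 -1.  ] jaw [-1.    -0.006  0.01 ] -179.6
```

Emit:
step_arm(motion=[[[0.01, -0.01, 0], [-0.0035, 0.0165, 0], 0.036], [[0, 0, 0], [0, 0, -0.01], 0.036], [[0, 0, 0], [0, 0, 0], 0.036], [[0, 0, 0], [0, 0, 0], 0.036]])

```text
time_s: 32.1
position: [0.603, 0.1111, 0.1498]
tool_rot: [-0.497, 0.499, 0.504, -0.5]
ft_force: [0.2, 0.3, -0.1]
grip_width: 0.0359
```

Emit:
step_arm(motion=[[[0, 0, 0], [-0.0015, -0.0025, -0.012], 0.036], [[0, 0, 0], [0, 0, -0.01], 0.036], [[0, 0, 0], [0, 0, 0], 0.036], [[0, 0, 0], [0, 0, 0], 0.036]])

```text
time_s: 32.5
position: [0.6013, 0.1086, 0.1265]
tool_rot: [-0.496, 0.499, 0.505, -0.5]
ft_force: [-0.4, -0.5, -0.0]
grip_width: 0.0358
```

Emit:
step_arm(motion=[[[0, 0, 0], [0, 0, -0.001], 0.036], [[0, 0, 0], [0, 0, 0], 0.0], [[0, 0, 0], [0, 0, 0], 0.0], [[0, 0, 0], [0, 0, 0], 0.0], [[0, 0, 0], [0, 0, 0], 0.0], [[0, 0, 0], [0, 0, 0.03], 0.0], [[0, 0, 0], [0, 0, 0.04], 0.0], [[0, 0, 0], [0, 0, 0.03], 0.0], [[0, 0, 0], [0, 0, 0], 0.0]])

```text
time_s: 33.4
position: [0.599, 0.1076, 0.2259]
tool_rot: [-0.498, 0.498, 0.502, -0.502]
ft_force: [1.0, 0.7, -1.3]
grip_width: 0.0172
```

```bash
python3 st.py;python3 - <<'E'
from h import *
im,d=shot('scene','u1.png');print(pan(d,'scene'))
E
```

```text
[ 0.44  0.37 -0.06 -0.   -1.14 -0.44] [0.599  0.1076 0.2259]
finger [ 0.001  0.001 -1.   ] jaw [-1.    -0.008 -0.001] -179.6
0.08040393888483527
```

View pics/u1.png

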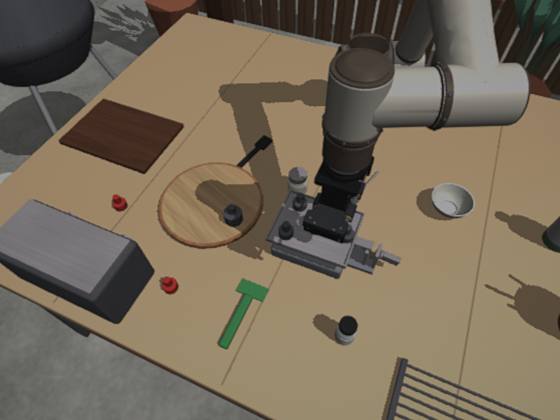

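Emit:
step_arm(motion=[[[0, 0, 0], [0.003, -0.042, 0], 0.0], [[0, 0, 0], [0.003, -0.042, 0], 0.0], [[0, 0, 0], [0.003, -0.042, 0], 0.0], [[0, 0, 0], [0.003, -0.042, 0], 0.0], [[0, 0, 0], [0.003, -0.042, 0], 0.0], [[0, 0, 0], [0.003, -0.042, 0], 0.0], [[0, 0, 0], [0.003, -0.042, 0], 0.0], [[0, 0, 0], [0.003, -0.042, -0.02], 0.0], [[0, 0, 0], [0.003, -0.03, -0.04], 0.0], [[0, 0, 0], [0, 0, -0.03], 0.0]])

```text
time_s: 34.45
position: [0.6169, -0.2694, 0.1144]
tool_rot: [0.504, -0.491, -0.497, 0.507]
ft_force: [-0.5, 0.6, -3.4]
grip_width: 0.017
```

Emit:
step_arm(motion=[[[0, 0, 0], [0, 0, -0.02], 0.0], [[0, 0, 0], [0, 0, 0], 0.0], [[0, 0, 0], [0, 0, 0], 0.0]])

```text
time_s: 34.75
position: [0.6095, -0.2697, 0.0815]
tool_rot: [0.512, -0.485, -0.492, 0.509]
ft_force: [-0.1, -0.5, -1.5]
grip_width: 0.0171
```

```bash
python3 st.py
```

```text
[-0.18  0.61 -0.04 -0.   -0.97  0.18] [ 0.6095 -0.2697  0.0815]
finger [-0.044  0.01  -0.999] jaw [-0.999 -0.004  0.044] -179.7
```

Emit:
step_arm(motion=[[[-0.01, -0.044, 0], [0.012, -0.01, 0], 0.0], [[0, 0, 0], [0, 0, 0], 0.0], [[0, 0, 0], [0, 0, 0], 0.0]])

```text
time_s: 35.05
position: [0.6222, -0.2785, 0.0828]
tool_rot: [-0.498, 0.499, 0.502, -0.501]
ft_force: [-0.4, 0.4, -2.2]
grip_width: 0.0172
```

```bash
python3 st.py
```

```text
[-0.18  0.61 -0.03 -0.   -0.93  0.19] [ 0.6222 -0.2785  0.0828]
finger [ 0.001  0.    -1.   ] jaw [-1.    -0.006 -0.001] -179.7
```

Emit:
step_arm(motion=[[[0, 0, 0], [0, 0, -0.008], 0.0], [[0, 0, 0], [0, 0, 0], 0.0], [[0, 0, 0], [0, 0, 0], 0.036], [[0, 0, 0], [0, 0, 0], 0.036], [[0, 0, 0], [0, 0, 0], 0.036], [[0, 0, 0], [0, 0, 0.03], 0.036], [[0, 0, 0], [0, 0, 0.04], 0.036], [[0, 0, 0], [0, 0, 0.04], 0.036], [[0, 0, 0], [0, 0, 0.04], 0.036], [[0, 0, 0], [0, 0, 0], 0.036]])

```text
time_s: 36.05
position: [0.6222, -0.2775, 0.2337]
tool_rot: [-0.496, 0.499, 0.502, -0.502]
ft_force: [-0.7, -0.4, 1.3]
grip_width: 0.0361
```

Emit:
step_arm(motion=[[[0, 0, 0], [-0.007, 0.042, 0], 0.036], [[0, 0, 0], [-0.007, 0.042, 0], 0.036], [[0, 0, 0], [-0.007, 0.042, 0], 0.036], [[0, 0, 0], [-0.007, 0.042, 0], 0.036], [[0, 0, 0], [-0.007, 0.042, 0], 0.036], [[0, 0, 0], [-0.007, 0.042, 0], 0.036], [[0, 0, 0], [-0.007, 0.042, 0], 0.036], [[0, 0, 0], [-0.007, 0.042, 0], 0.036], [[0, 0, 0], [-0.007, 0.035, 0], 0.036], [[0, 0, 0], [0, 0.015, 0], 0.036]])

```text
time_s: 37.05
position: [0.5558, 0.1188, 0.2376]
tool_rot: [-0.495, 0.504, 0.504, -0.497]
ft_force: [0.4, 0.0, 0.1]
grip_width: 0.036
```

Emit:
step_arm(motion=[[[0, 0, 0], [0, 0, -0.02], 0.036], [[0, 0, 0], [0, 0, 0], 0.036]])

```text
time_s: 37.25
position: [0.556, 0.1213, 0.2178]
tool_rot: [-0.494, 0.503, 0.506, -0.497]
ft_force: [0.3, -0.8, -0.9]
grip_width: 0.0361
```

```bash
python3 st.py;python3 - <<'E'
from h import *
im,d=shot('scene','u2.png')
E
```

```text
[ 0.5   0.3  -0.18  0.01 -1.07 -0.5 ] [0.556  0.1213 0.2178]
finger [ 0.018 -0.001 -1.   ] jaw [-1.    -0.006 -0.018] -179.7
```

View pics/u2.png

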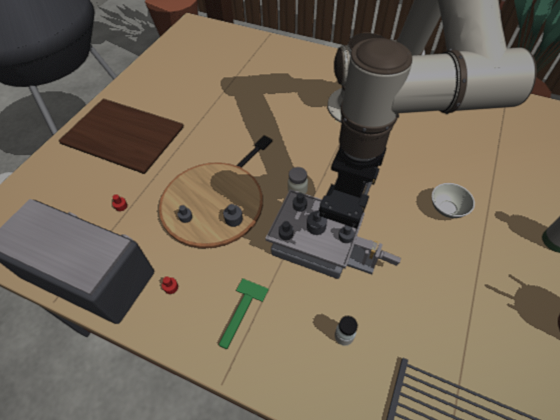

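Emit:
step_arm(motion=[[[0, 0.018, 0], [-0.006, 0.007, -0.02], 0.036], [[0, 0, 0], [0, 0, -0.03], 0.036], [[0, 0, 0], [0, 0, -0.015], 0.036], [[0, 0, 0], [0, 0, 0], 0.036], [[0, 0, 0], [0, 0, 0], 0.036]])

```text
time_s: 37.8
position: [0.554, 0.1263, 0.1555]
tool_rot: [-0.498, 0.502, 0.503, -0.498]
ft_force: [-0.6, 0.8, 1.1]
grip_width: 0.0359
```

```bash
python3 st.py
```

```text
[ 0.51  0.36 -0.26  0.   -0.94 -0.51] [0.554  0.1263 0.1555]
finger [ 0.009  0.001 -1.   ] jaw [-1.    -0.001 -0.009] -179.9
```

Emit:
step_arm(motion=[[[0, 0.009, 0], [-0.004, 0.002, 0], 0.036], [[0, 0, 0], [0, 0, -0.02], 0.036], [[0, 0, 0], [0, 0, -0.006], 0.036], [[0, 0, 0], [0, 0, 0], 0.036], [[0, 0, 0], [0, 0, 0], 0.036]])

```text
time_s: 38.3
position: [0.5525, 0.1291, 0.1342]
tool_rot: [-0.499, 0.5, 0.503, -0.497]
ft_force: [-0.1, -0.4, 0.3]
grip_width: 0.036
```

Emit:
step_arm(motion=[[[0, 0, 0], [-0.002, 0, -0.006], 0.036], [[0, 0, 0], [0, 0, 0], 0.036], [[0, 0, 0], [0, 0, 0], 0.0], [[0, 0, 0], [0, 0, 0], 0.0], [[0, 0, 0], [0, 0, 0], 0.0], [[0, 0, 0], [0, 0, 0], 0.0], [[0, 0, 0], [0, 0, 0.03], 0.0], [[0, 0, 0], [0, 0, 0.04], 0.0], [[0, 0, 0], [0, 0, 0.04], 0.0], [[0, 0, 0], [0, 0, 0], 0.0]])

```text
time_s: 39.3
position: [0.549, 0.1285, 0.241]
tool_rot: [-0.5, 0.5, 0.502, -0.498]
ft_force: [0.6, 0.1, -0.3]
grip_width: 0.0167
```

```bash
python3 st.py
```

```text
[ 0.52  0.28 -0.15 -0.   -1.14 -0.52] [0.549  0.1285 0.241 ]
finger [ 0.004  0.003 -1.   ] jaw [-1.    -0.    -0.004] -180.0
```

Emit:
step_arm(motion=[[[0, 0, 0], [-0.006, -0.042, 0], 0.0], [[0, 0, 0], [-0.006, -0.042, 0], 0.0], [[0, 0, 0], [-0.006, -0.042, 0], 0.0], [[0, 0, 0], [-0.006, -0.042, 0], 0.0], [[0, 0, 0], [-0.006, -0.042, 0], 0.0], [[0, 0, 0], [-0.006, -0.042, 0], 0.0], [[0, 0, 0], [-0.006, -0.042, 0], 0.0], [[0, 0, 0], [-0.006, -0.042, 0], 0.0], [[0, 0, 0], [-0.006, -0.042, 0], 0.0], [[0, 0, 0], [-0.003, -0.03, 0], 0.0]])

```text
time_s: 40.3
position: [0.4858, -0.2886, 0.2337]
tool_rot: [-0.501, 0.495, 0.504, -0.5]
ft_force: [-0.6, 1.0, -2.4]
grip_width: 0.017
```

Emit:
step_arm(motion=[[[0, 0, 0], [0, 0, -0.03], 0.0], [[0, 0, 0], [0, 0, -0.04], 0.0], [[0, 0, 0], [0, 0, -0.04], 0.0], [[0, 0, 0], [0, 0, -0.03], 0.0], [[0, 0, 0], [0, 0, 0], 0.0], [[0, 0, 0], [0, 0, 0], 0.0]])

```text
time_s: 40.9
position: [0.4824, -0.2939, 0.0862]
tool_rot: [0.503, -0.498, -0.501, 0.498]
ft_force: [0.7, 0.5, -1.6]
grip_width: 0.017
```

```bash
python3 st.py
```

```text
[-0.26  0.45 -0.33 -0.01 -0.8   0.27] [ 0.4824 -0.2939  0.0862]
finger [-0.002  0.009 -1.   ] jaw [-1.     0.003  0.002] 179.9
```

Emit:
step_arm(motion=[[[-0.009, -0.002, 0], [0.005, 0, -0.01], 0.0], [[0, 0, 0], [0, 0, -0.001], 0.0], [[0, 0, 0], [0, 0, 0], 0.0], [[0, 0, 0], [0, 0, 0], 0.036], [[0, 0, 0], [0, 0, 0], 0.036], [[0, 0, 0], [0, 0, 0], 0.036], [[0, 0, 0], [0, 0, 0.03], 0.036], [[0, 0, 0], [0, 0, 0.04], 0.036], [[0, 0, 0], [0, 0, 0.04], 0.036], [[0, 0, 0], [0, 0, 0.0], 0.036]])

```text
time_s: 41.9
position: [0.4922, -0.2952, 0.1957]
tool_rot: [-0.495, 0.505, 0.502, -0.498]
ft_force: [0.5, -0.2, 0.2]
grip_width: 0.0361
```

Emit:
step_arm(motion=[[[0, 0, 0], [0.003, 0.042, 0.02], 0.036], [[0, 0, 0], [0.003, 0.042, 0], 0.036], [[0, 0, 0], [0.003, 0.042, 0], 0.036], [[0, 0, 0], [0.003, 0.042, 0], 0.036], [[0, 0, 0], [0.003, 0.042, 0], 0.036], [[0, 0, 0], [0.003, 0.042, 0], 0.036], [[0, 0, 0], [0.002, 0.03, 0], 0.036], [[0, 0, 0], [0, 0.0, -0.02], 0.036], [[0, 0, 0], [0, 0, 0], 0.036], [[0, 0, 0], [0, 0, 0], 0.036]])

```text
time_s: 42.9
position: [0.5138, -0.003, 0.2012]
tool_rot: [-0.492, 0.509, 0.506, -0.493]
ft_force: [0.5, -0.1, 0.4]
grip_width: 0.0362
```

```bash
python3 st.py;python3 - <<'E'
from h import *
im,d=shot('scene','u3.png');print(pan(d,'scene'))
E
```

```text
[ 0.32  0.22 -0.35  0.02 -0.98 -0.33] [ 0.5138 -0.003   0.2012]
finger [ 0.03  -0.005 -1.   ] jaw [-1.     0.002 -0.03 ] 179.9
0.08218208764917911
```

View pics/u3.png

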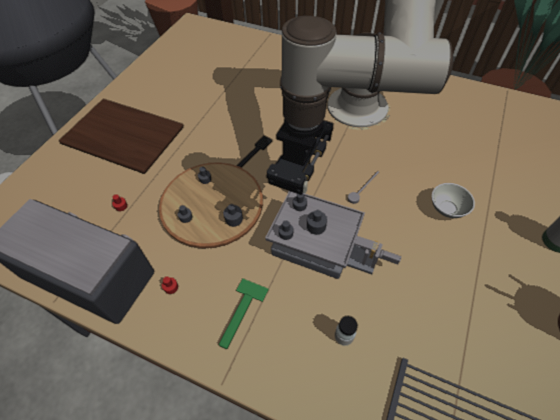

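Emit:
step_arm(motion=[[[0.005, 0.03, 0], [-0.003, -0.001, -0.02], 0.036], [[0, 0, 0], [0, 0, -0.02], 0.036], [[0, 0, 0], [0, 0, -0.01], 0.036], [[0, 0, 0], [0, 0, 0], 0.036], [[0, 0, 0], [0, 0, 0], 0.036]])

```text
time_s: 43.45
position: [0.5108, -0.0072, 0.1493]
tool_rot: [0.503, -0.501, -0.498, 0.498]
ft_force: [0.0, -0.1, -0.4]
grip_width: 0.0363
```

```bash
python3 st.py
```

```text
[ 0.3   0.28 -0.4  -0.   -0.89 -0.31] [ 0.5108 -0.0072  0.1493]
finger [-0.002  0.001 -1.   ] jaw [-1.     0.009  0.002] 179.5
```

Emit:
step_arm(motion=[[[0, 0, 0], [-0.0005, 0.003, -0.01], 0.036], [[0, 0, 0], [0, 0, -0.008], 0.036], [[0, 0, 0], [0, 0, 0], 0.036], [[0, 0, 0], [0, 0, 0], 0.036]])

```text
time_s: 43.85
position: [0.5111, -0.004, 0.1311]
tool_rot: [0.503, -0.502, -0.498, 0.497]
ft_force: [-0.0, 0.4, -0.2]
grip_width: 0.0363
```

Emit:
step_arm(motion=[[[0, 0, 0], [-0.0005, 0, -0.003], 0.036], [[0, 0, 0], [0, 0, 0], 0.0], [[0, 0, 0], [0, 0, 0], 0.0], [[0, 0, 0], [0, 0, 0], 0.0], [[0, 0, 0], [0, 0, 0], 0.0], [[0, 0, 0], [0, 0, 0.03], 0.0], [[0, 0, 0], [0, 0, 0.04], 0.0], [[0, 0, 0], [0, 0, 0.0], 0.0], [[0, 0, 0], [0, 0, 0], 0.0]])

```text
time_s: 44.75
position: [0.5087, -0.0041, 0.1988]
tool_rot: [0.504, -0.501, -0.497, 0.498]
ft_force: [-0.1, 0.5, -2.0]
grip_width: 0.0168
```

```bash
python3 st.py
```

```text
[ 0.31  0.23 -0.33 -0.   -1.01 -0.32] [ 0.5087 -0.0041  0.1988]
finger [-0.004  0.002 -1.   ] jaw [-1.     0.009  0.004] 179.5
```

Emit:
step_arm(motion=[[[0, 0, 0], [-0.001, -0.04, 0], 0.0], [[0, 0, 0], [-0.001, -0.042, 0], 0.0], [[0, 0, 0], [-0.001, -0.042, 0], 0.0], [[0, 0, 0], [-0.001, -0.035, 0], 0.0], [[0, 0, 0], [0, 0, -0.03], 0.0], [[0, 0, 0], [0, 0, -0.04], 0.0], [[0, 0, 0], [0, 0, -0.02], 0.0], [[0, 0, 0], [0, 0, 0], 0.0], [[0, 0, 0], [0, 0, 0], 0.0]])

```text
time_s: 45.65
position: [0.4998, -0.1688, 0.0975]
tool_rot: [0.507, -0.498, -0.495, 0.5]
ft_force: [-0.2, -0.3, -1.0]
grip_width: 0.0174
```

```bash
python3 st.py
```

```text
[-0.02  0.38 -0.41 -0.   -0.8   0.01] [ 0.4998 -0.1688  0.0975]
finger [-0.014  0.004 -1.   ] jaw [-1.     0.01   0.014] 179.5
```

Emit:
step_arm(motion=[[[-0.004, -0.014, 0], [0.004, -0.006, -0.012], 0.0], [[0, 0, 0], [0, 0, -0.005], 0.0], [[0, 0, 0], [0, 0, 0], 0.0], [[0, 0, 0], [0, 0, 0], 0.0]])

```text
time_s: 46.05
position: [0.5062, -0.1744, 0.0833]
tool_rot: [-0.5, 0.504, 0.499, -0.497]
ft_force: [0.0, -0.4, -1.0]
grip_width: 0.0171
```

Then on to C (0.598, -0.0035).

Emit:
step_arm(motion=[[[0, 0, 0], [0, 0, -0.009], 0.0], [[0, 0, 0], [0, 0, 0], 0.0], [[0, 0, 0], [0, 0, 0], 0.036], [[0, 0, 0], [0, 0, 0], 0.036], [[0, 0, 0], [0, 0, 0], 0.036], [[0, 0, 0], [0, 0, 0.03], 0.036], [[0, 0, 0], [0, 0, 0.04], 0.036], [[0, 0, 0], [0, 0, 0.04], 0.036], [[0, 0, 0], [0, 0, 0.0], 0.036], [[0, 0, 0], [0, 0, 0.0], 0.036]])

```text
time_s: 47.05
position: [0.5074, -0.1743, 0.1909]
tool_rot: [-0.498, 0.505, 0.5, -0.497]
ft_force: [-0.2, -0.3, 0.4]
grip_width: 0.0362
```

Emit:
step_arm(motion=[[[0, 0, 0], [0.02, 0.038, 0.01], 0.036], [[0, 0, 0], [0.02, 0.038, 0], 0.036], [[0, 0, 0], [0.02, 0.038, 0], 0.036], [[0, 0, 0], [0.02, 0.038, 0], 0.036], [[0, 0, 0], [0.01, 0.015, 0], 0.036], [[0, 0, 0], [0, 0, 0], 0.036], [[0, 0, 0], [0, 0, 0], 0.036]])

```text
time_s: 47.75
position: [0.5966, -0.0026, 0.1949]
tool_rot: [-0.501, 0.504, 0.497, -0.498]
ft_force: [-0.3, -0.2, -0.1]
grip_width: 0.0359
```

```bash
python3 st.py;python3 - <<'E'
from h import *
im,d=shot('scene','u4.png');print(pan(d,'scene'))
E
```

```text
[ 0.27  0.37 -0.14  0.   -1.06 -0.28] [ 0.5966 -0.0026  0.1949]
finger [ 0.001 -0.004 -1.   ] jaw [-1.     0.01  -0.001] 179.4
0.08305783359759866
```

View pics/u4.png

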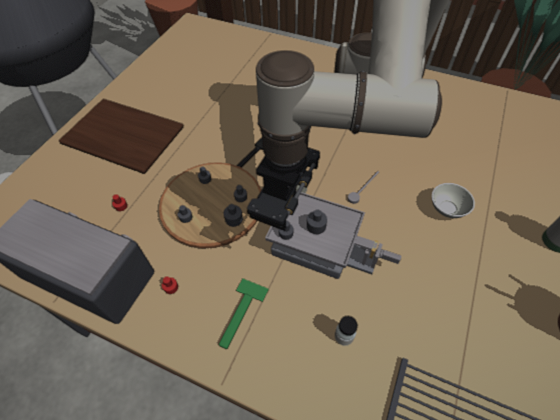

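Emit:
step_arm(motion=[[[0, 0, 0], [0.001, -0.001, -0.02], 0.036], [[0, 0, 0], [0, 0, -0.02], 0.036], [[0, 0, 0], [0, 0, -0.008], 0.036], [[0, 0, 0], [0, 0, 0], 0.036], [[0, 0, 0], [0, 0, 0], 0.036]])

```text
time_s: 48.3
position: [0.5953, -0.0098, 0.1466]
tool_rot: [-0.503, 0.506, 0.494, -0.497]
ft_force: [0.6, -0.1, -1.0]
grip_width: 0.0359
```

```bash
python3 st.py
```

```text
[ 0.26  0.42 -0.2   0.01 -0.95 -0.28] [ 0.5953 -0.0098  0.1466]
finger [ 0.001 -0.005 -1.   ] jaw [-1.     0.018 -0.001] 179.0
```

Emit:
step_arm(motion=[[[0.005, 0, 0.01], [0.0025, 0.0065, -0.008], 0.036], [[0, 0, 0], [0, 0, -0.005], 0.036], [[0, 0, 0], [0, 0, 0], 0.036], [[0, 0, 0], [0, 0, 0], 0.036]])

```text
time_s: 48.7
position: [0.5991, -0.003, 0.1349]
tool_rot: [-0.501, 0.503, 0.5, -0.497]
ft_force: [-1.1, 0.3, 1.1]
grip_width: 0.0361
```

Emit:
step_arm(motion=[[[0, 0, 0], [-0.001, 0, -0.005], 0.036], [[0, 0, 0], [0, 0, 0], 0.036], [[0, 0, 0], [0, 0, 0], 0.0], [[0, 0, 0], [0, 0, 0], 0.0], [[0, 0, 0], [0, 0, 0], 0.0], [[0, 0, 0], [0, 0, 0], 0.0], [[0, 0, 0], [0, 0, 0.03], 0.0], [[0, 0, 0], [0, 0, 0.04], 0.0], [[0, 0, 0], [0, 0, 0.0], 0.0], [[0, 0, 0], [0, 0, 0], 0.0]])

```text
time_s: 49.7
position: [0.5959, -0.0029, 0.1995]
tool_rot: [0.502, -0.501, -0.498, 0.498]
ft_force: [-1.0, -0.6, -2.9]
grip_width: 0.0167
```

```bash
python3 st.py
```

```text
[ 0.27  0.37 -0.13 -0.   -1.08 -0.27] [ 0.5959 -0.0029  0.1995]
finger [-0.001  0.001 -1.   ] jaw [-1.     0.008  0.001] 179.6
```

Emit:
step_arm(motion=[[[0, 0, 0], [-0.004, -0.04, 0], 0.0], [[0, 0, 0], [-0.005, -0.04, 0], 0.0], [[0, 0, 0], [-0.005, -0.04, 0], 0.0], [[0, 0, 0], [-0.005, -0.04, 0], 0.0], [[0, 0, 0], [-0.005, -0.04, 0], 0.0], [[0, 0, 0], [-0.005, -0.04, 0], 0.0], [[0, 0, 0], [-0.005, -0.04, 0], 0.0], [[0, 0, 0], [-0.004, -0.03, 0], 0.0], [[0, 0, 0], [0, 0, -0.02], 0.0], [[0, 0, 0], [0, 0, -0.03], 0.0]])

```text
time_s: 50.7
position: [0.553, -0.3241, 0.1394]
tool_rot: [0.504, -0.499, -0.497, 0.5]
ft_force: [0.2, 0.7, -2.1]
grip_width: 0.0167
```

Emit:
step_arm(motion=[[[0, 0, 0], [0, 0, -0.03], 0.0], [[0, 0, 0], [0, 0, -0.01], 0.0], [[0, 0, 0], [0, 0, 0], 0.0], [[0, 0, 0], [0, 0, 0], 0.0]])

```text
time_s: 51.1
position: [0.5483, -0.3235, 0.0903]
tool_rot: [0.509, -0.495, -0.495, 0.501]
ft_force: [0.3, 0.0, -1.0]
grip_width: 0.0173
```

```bash
python3 st.py
```

```text
[-0.28  0.55 -0.13 -0.   -0.91  0.27] [ 0.5483 -0.3235  0.0903]
finger [-0.021  0.008 -1.   ] jaw [-1.     0.008  0.021] 179.5
```

Emit:
step_arm(motion=[[[-0.008, -0.021, 0], [0.006, 0.001, -0.008], 0.0], [[0, 0, 0], [0, 0, 0], 0.0], [[0, 0, 0], [0, 0, 0], 0.0]])

```text
time_s: 51.4
position: [0.557, -0.323, 0.0864]
tool_rot: [-0.499, 0.504, 0.499, -0.498]
ft_force: [0.3, 0.4, -2.0]
grip_width: 0.0176
```

Lower 11 mm, release, then go for big1 (0.551, 0.055).

Emit:
step_arm(motion=[[[0, 0, 0], [0, 0, -0.009], 0.0], [[0, 0, 0], [0, 0, -0.003], 0.0], [[0, 0, 0], [0, 0, 0], 0.0], [[0, 0, 0], [0, 0, 0], 0.04], [[0, 0, 0], [0, 0, 0], 0.04], [[0, 0, 0], [0, 0, 0], 0.04], [[0, 0, 0], [0, 0, 0.03], 0.045], [[0, 0, 0], [0, 0, 0.04], 0.045], [[0, 0, 0], [0, 0, 0.04], 0.045], [[0, 0, 0], [0, 0, 0.02], 0.045]])

```text
time_s: 52.4
position: [0.5562, -0.3232, 0.2082]
tool_rot: [-0.5, 0.503, 0.499, -0.499]
ft_force: [0.6, 0.0, 0.5]
grip_width: 0.0445
```

Emit:
step_arm(motion=[[[0, 0, 0], [0, 0.042, 0], 0.045], [[0, 0, 0], [0, 0.042, 0], 0.045], [[0, 0, 0], [0, 0.042, 0], 0.045], [[0, 0, 0], [0, 0.042, 0], 0.045], [[0, 0, 0], [0, 0.042, 0], 0.045], [[0, 0, 0], [0, 0.042, 0], 0.045], [[0, 0, 0], [0, 0.042, 0], 0.045], [[0, 0, 0], [0, 0.042, 0], 0.045], [[0, 0, 0], [0, 0.03, 0], 0.045], [[0, 0, 0], [0, 0, 0], 0.045]])

```text
time_s: 53.4
position: [0.5584, 0.0536, 0.2199]
tool_rot: [-0.493, 0.511, 0.503, -0.492]
ft_force: [-0.1, -0.3, -0.5]
grip_width: 0.0449
```

```bash
python3 st.py;python3 - <<'E'
from h import *
im,d=shot('scene','u5.png');print(pan(d,'scene'))
E
```

```text
[ 0.39  0.28 -0.21  0.02 -1.06 -0.41] [0.5584 0.0536 0.2199]
finger [ 0.028 -0.007 -1.   ] jaw [-1.     0.009 -0.028] 179.5
0.08306887167602872
```

View pics/u5.png

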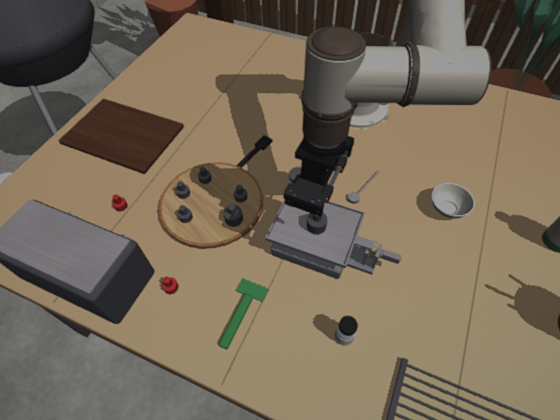

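Emit:
step_arm(motion=[[[0.007, 0.028, 0], [-0.007, 0.001, -0.015], 0.045], [[0, 0, 0], [0, 0, -0.02], 0.045], [[0, 0, 0], [0, 0, -0.01], 0.045], [[0, 0, 0], [0, 0, 0], 0.045], [[0, 0, 0], [0, 0, 0], 0.045]])

```text
time_s: 53.95
position: [0.5494, 0.0491, 0.1716]
tool_rot: [0.506, -0.502, -0.495, 0.497]
ft_force: [0.4, -0.1, -0.2]
grip_width: 0.0449
```

```bash
python3 st.py
```

```text
[ 0.38  0.33 -0.27 -0.   -0.98 -0.4 ] [0.5494 0.0491 0.1716]
finger [-0.006  0.    -1.   ] jaw [-1.     0.016  0.006] 179.1
```

Emit:
step_arm(motion=[[[0, -0.006, 0.01], [0.0015, 0.006, -0.015], 0.045], [[0, 0, 0], [0, 0, -0.01], 0.045], [[0, 0, 0], [0, 0, 0], 0.045], [[0, 0, 0], [0, 0, 0], 0.045]])

```text
time_s: 54.35
position: [0.5523, 0.0537, 0.1479]
tool_rot: [-0.501, 0.502, 0.499, -0.497]
ft_force: [0.8, 0.2, -0.6]
grip_width: 0.0448
```

Emit:
step_arm(motion=[[[0, 0, 0], [-0.001, 0.001, -0.008], 0.045], [[0, 0, 0], [0, 0, 0], 0.045], [[0, 0, 0], [0, 0, 0], 0.0], [[0, 0, 0], [0, 0, 0], 0.0], [[0, 0, 0], [0, 0, 0], 0.0], [[0, 0, 0], [0, 0, 0], 0.0], [[0, 0, 0], [0, 0, 0.02], 0.0], [[0, 0, 0], [0, 0, 0.03], 0.0], [[0, 0, 0], [0, 0, 0.02], 0.0], [[0, 0, 0], [0, 0, 0], 0.0]])

```text
time_s: 55.35
position: [0.5463, 0.0539, 0.2073]
tool_rot: [0.505, -0.5, -0.495, 0.5]
ft_force: [0.8, -0.3, -4.8]
grip_width: 0.0193
```

```bash
python3 st.py
```

```text
[ 0.39  0.29 -0.22 -0.   -1.07 -0.4 ] [0.5463 0.0539 0.2073]
finger [-0.01  0.   -1.  ] jaw [-1.     0.011  0.01 ] 179.4
```

Emit:
step_arm(motion=[[[0, 0, 0], [0.001, -0.035, 0], 0.0], [[0, 0, 0], [0.001, -0.038, 0], 0.0], [[0, 0, 0], [0.001, -0.038, 0], 0.0], [[0, 0, 0], [0.001, -0.038, 0], 0.0], [[0, 0, 0], [0.001, -0.038, 0], 0.0], [[0, 0, 0], [0.001, -0.038, 0], 0.0], [[0, 0, 0], [0.001, -0.035, 0], 0.0], [[0, 0, 0], [0, -0.02, 0], 0.0], [[0, 0, 0], [0, 0, 0], 0.0], [[0, 0, 0], [0, 0, 0], 0.0]])

```text
time_s: 56.35
position: [0.5417, -0.2329, 0.1838]
tool_rot: [0.517, -0.49, -0.489, 0.504]
ft_force: [0.2, 0.4, -4.4]
grip_width: 0.0191
```

```bash
python3 st.py
```

```text
[-0.13  0.39 -0.13 -0.01 -1.09  0.12] [ 0.5417 -0.2329  0.1838]
finger [-0.042  0.012 -0.999] jaw [-0.999  0.013  0.043] 179.2
```

Emit:
step_arm(motion=[[[-0.012, -0.042, 0], [0.012, -0.009, 0], 0.0], [[0, 0, 0], [0, 0, -0.03], 0.0], [[0, 0, 0], [0, 0, -0.03], 0.0], [[0, 0, 0], [0, 0, -0.01], 0.0], [[0, 0, 0], [0, 0, 0], 0.0], [[0, 0, 0], [0, 0, 0], 0.0]])

```text
time_s: 56.95
position: [0.5527, -0.2367, 0.1081]
tool_rot: [0.504, -0.5, -0.497, 0.498]
ft_force: [0.6, -0.6, -4.7]
grip_width: 0.0188
```

```bash
python3 st.py
```

```text
[-0.14  0.47 -0.22 -0.   -0.89  0.13] [ 0.5527 -0.2367  0.1081]
finger [-0.005  0.002 -1.   ] jaw [-1.     0.009  0.005] 179.5
```

Emit:
step_arm(motion=[[[0, -0.005, 0], [0, -0.005, -0.015], 0.0], [[0, 0, 0], [0, 0, -0.004], 0.0], [[0, 0, 0], [0, 0, 0], 0.0], [[0, 0, 0], [0, 0, 0], 0.0]])

```text
time_s: 57.35
position: [0.5563, -0.2414, 0.0941]
tool_rot: [-0.499, 0.504, 0.501, -0.496]
ft_force: [-0.7, 0.4, -4.4]
grip_width: 0.0191
```

Emit:
step_arm(motion=[[[0, 0, 0], [0, 0, -0.009], 0.0], [[0, 0, 0], [0, 0, -0.001], 0.0], [[0, 0, 0], [0, 0, 0], 0.0]])

```text
time_s: 57.65
position: [0.5582, -0.2415, 0.0861]
tool_rot: [-0.497, 0.505, 0.502, -0.495]
ft_force: [0.5, -0.8, -5.2]
grip_width: 0.0193
```

Emit:
step_arm(motion=[[[0, 0, 0], [0, 0, -0.003], 0.0], [[0, 0, 0], [0, 0, 0], 0.0], [[0, 0, 0], [0, 0, 0], 0.04], [[0, 0, 0], [0, 0, 0], 0.045], [[0, 0, 0], [0, 0, 0], 0.045], [[0, 0, 0], [0, 0, 0.03], 0.045], [[0, 0, 0], [0, 0, 0.04], 0.045], [[0, 0, 0], [0, 0, 0.04], 0.045], [[0, 0, 0], [0, 0, 0.04], 0.045], [[0, 0, 0], [-0.02, 0, 0.02], 0.045]])

```text
time_s: 58.65
position: [0.5397, -0.2426, 0.2603]
tool_rot: [-0.496, 0.506, 0.502, -0.497]
ft_force: [-0.2, 0.3, 1.0]
grip_width: 0.0452
```

Emit:
step_arm(motion=[[[0, 0, 0], [-0.03, 0, 0], 0.045], [[0, 0, 0], [-0.03, 0, 0], 0.045], [[0, 0, 0], [-0.03, 0, 0], 0.045], [[0, 0, 0], [-0.03, 0, 0], 0.045], [[0, 0, 0], [-0.0, 0, 0], 0.045], [[0, 0, 0], [0, 0, 0], 0.045], [[0, 0, 0], [0, 0, 0], 0.045]])

```text
time_s: 59.35
position: [0.4175, -0.2445, 0.2691]
tool_rot: [-0.49, 0.512, 0.505, -0.494]
ft_force: [0.6, -0.8, 0.4]
grip_width: 0.045
```

```bash
python3 - <<'E'
from h import *
for c in('scene','top'):
    im,d=shot(c,c+'f.png');print(c,'pan',pan(d,c));X=cloud(c,d)
    m=(np.hypot(X[...,0]-.553,X[...,1]+.241)<.15)&(X[...,2]>.055)&(X[...,2]<.1)
    n,l,s,ce=cv2.connectedComponentsWithStats(m.astype(np.uint8))
    for k in range(1,n):
        if s[k,4]>8:
            p=X[l==k].mean(0);print(s[k,4],np.round(p,3),'r',np.hypot(p[0]-.553,p[1]+.241).round(3),'top',X[l==k][:,2].max().round(3))
    for n in ['pin','fork_mouth']:
        for r in landmark_of(c,n)[:2]: print(c,n,round(r['p'],2),np.round(c2w(c,r['position']),4))
    im=cv2.imread(f'pics/{c}f.png');u,v=w2px(c,(.545,.22,.06)).astype(int);cv2.imwrite(f'pics/{c}fc.png',cv2.resize(im[v-30:v+30,u-40:u+40],None,fx=9,fy=9,interpolation=cv2.INTER_CUBIC))
E
```

```text
scene pan 0.08331165113571787
51 [ 0.493 -0.294  0.068] r 0.08 top 0.074
56 [ 0.56  -0.322  0.068] r 0.081 top 0.075
55 [ 0.51  -0.174  0.068] r 0.08 top 0.076
237 [ 0.564 -0.236  0.066] r 0.012 top 0.088
248 [ 0.583 -0.156  0.066] r 0.09 top 0.088
60 [ 0.625 -0.275  0.068] r 0.079 top 0.075
scene pin 0.75 [0.5442 0.2168 0.0626]
scene fork_mouth 0.91 [0.5479 0.2165 0.061 ]
scene fork_mouth 0.59 [0.3707 0.1016 0.0015]
top pan 0.08306076007099705
38 [ 0.623 -0.275  0.07 ] r 0.078 top 0.077
214 [ 0.58  -0.158  0.065] r 0.087 top 0.09
218 [ 0.561 -0.238  0.065] r 0.009 top 0.09
39 [ 0.56  -0.322  0.07 ] r 0.081 top 0.076
top pin 0.39 [0.5458 0.2159 0.059 ]
top fork_mouth 0.89 [0.5446 0.2176 0.059 ]
```

View pics/scenef.png

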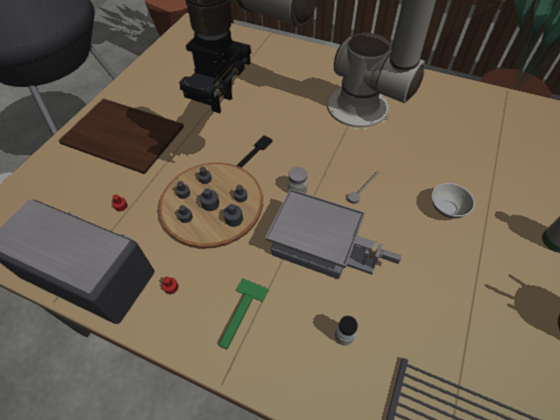

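View pics/topf.png

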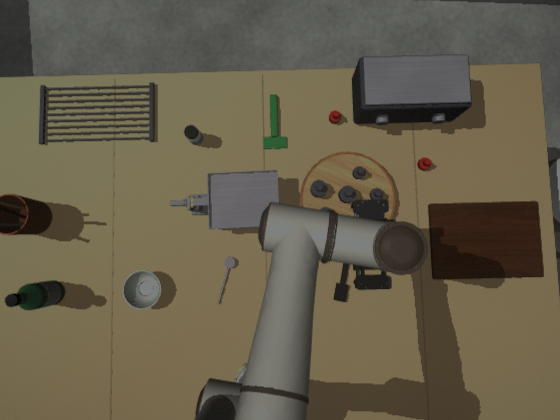

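View pics/topfc.png

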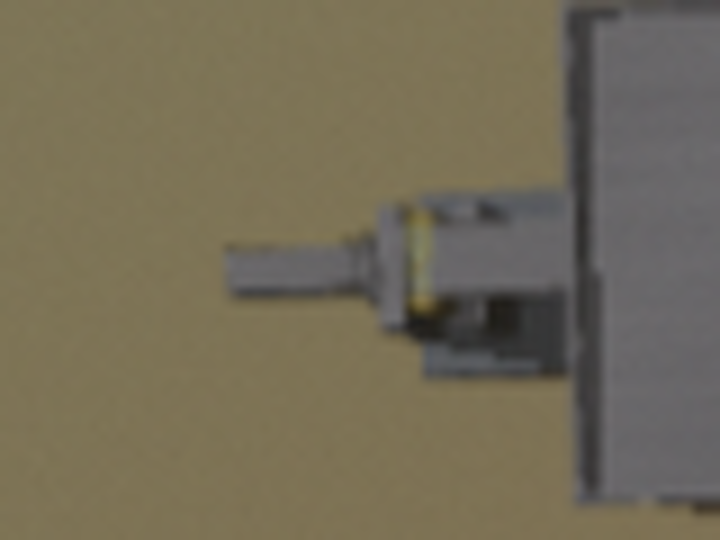

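View pics/scenefc.png

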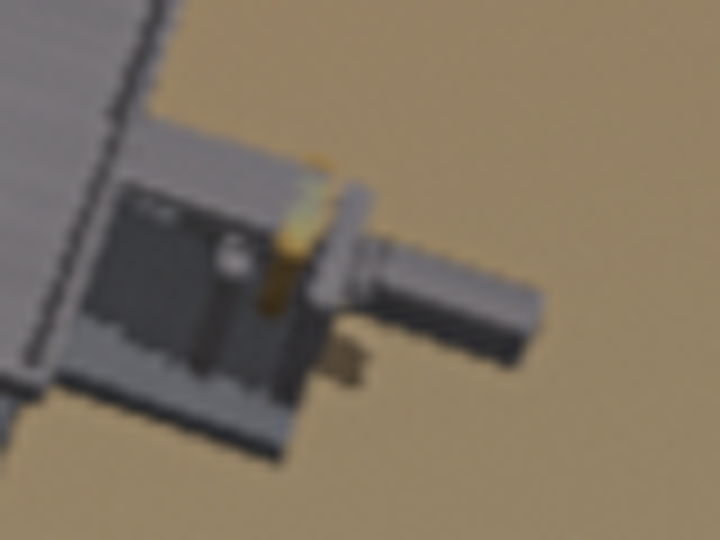

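```bash
python3 - <<'E'
from h import *
for c in('top','scene'):
  u,v=w2px(c,(.545,.22,.06)).astype(int)
  ims=[]
  for f in('i4','f'):
    g=cv2.imread(f'pics/{c}{f}.png')[v-30:v+30,u-40:u+40];ims.append(cv2.resize(g,None,fx=9,fy=6,interpolation=cv2.INTER_NEAREST)[60:300])
    if c=='top':
        gg=g.astype(int).sum(2); print(f,v,'tab row',gg[28:33,22:50].mean(0).astype(int).tolist())
  cv2.imwrite(f'pics/cmp_{c}.png',np.vstack(ims))
E
```

```text
i4 203 tab row [337, 336, 332, 321, 349, 343, 337, 338, 336, 333, 331, 330, 326, 324, 323, 327, 310, 241, 283, 210, 296, 321, 299, 204, 332, 333, 327, 311]
f 203 tab row [326, 324, 321, 307, 294, 289, 288, 286, 287, 287, 290, 289, 288, 286, 284, 274, 265, 241, 259, 246, 284, 313, 295, 242, 334, 331, 307, 300]
```

View pics/cmp_top.png

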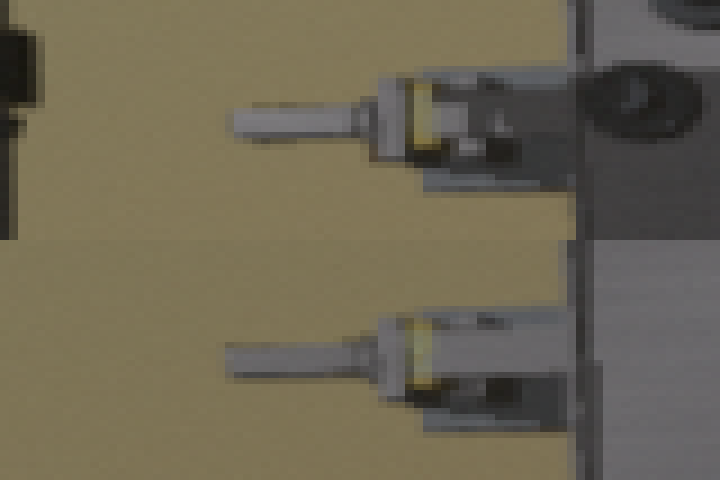

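View pics/cmp_scene.png

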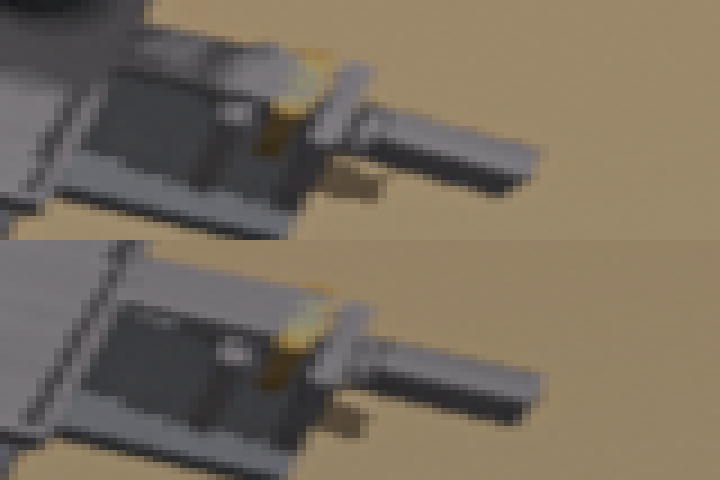

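Emit:
step_arm(motion=[[[0, 0, 0], [0.01, 0.042, 0], 0.0], [[0, 0, 0], [0.01, 0.042, 0], 0.0], [[0, 0, 0], [0.01, 0.042, 0], 0.0], [[0, 0, 0], [0.01, 0.042, 0], 0.0], [[0, 0, 0], [0.01, 0.042, 0], 0.0], [[0, 0, 0], [0.01, 0.042, 0], 0.0], [[0, 0, 0], [0.01, 0.042, 0], 0.0], [[0, 0, 0], [0.01, 0.042, 0], 0.0], [[0, 0, 0], [0.01, 0.042, 0], 0.0], [[0, 0, 0], [0.01, 0.042, 0], 0.0]])

```text
time_s: 60.65
position: [0.5202, 0.1891, 0.2673]
tool_rot: [-0.492, 0.514, 0.502, -0.493]
ft_force: [0.9, 0.4, 0.5]
grip_width: 0.0005
```

Emit:
step_arm(motion=[[[0, 0, 0], [0.009, 0.042, 0], 0.0], [[0, 0, 0], [0.009, 0.042, 0], 0.0], [[0, 0, 0], [0.008, 0.03, 0], 0.0], [[0, 0, 0], [0, 0.0, 0], 0.0], [[0, 0, 0], [0, 0, 0], 0.0]])

```text
time_s: 61.15
position: [0.5475, 0.3151, 0.2631]
tool_rot: [-0.49, 0.512, 0.502, -0.496]
ft_force: [1.4, -0.1, -0.5]
grip_width: 0.0007
```

```bash
python3 st.py
```

```text
[ 0.79  0.37  0.03  0.03 -1.22 -0.81] [0.5475 0.3151 0.2631]
finger [ 0.029 -0.016 -0.999] jaw [-1.     0.003 -0.029] 179.8
```

Emit:
step_arm(motion=[[[0.016, 0.029, 0.02], [-0.004, -0.01, -0.03], 0.0], [[0, 0, 0], [0, 0, -0.04], 0.0], [[0, 0, 0], [0, 0, -0.04], 0.0], [[0, 0, 0], [0, 0, -0.04], 0.0], [[0, 0, 0], [0, 0, -0.02], 0.0], [[0, 0, 0], [0, 0, 0], 0.0], [[0, 0, 0], [0, 0, 0], 0.0]])

```text
time_s: 61.85
position: [0.5434, 0.2981, 0.0911]
tool_rot: [-0.497, 0.497, 0.505, -0.501]
ft_force: [0.1, -0.4, -0.3]
grip_width: 0.0005
```

```bash
python3 st.py
```

```text
[ 0.76  0.51 -0.2  -0.   -0.86 -0.75] [0.5434 0.2981 0.0911]
finger [ 0.003  0.003 -1.   ] jaw [-1.    -0.012 -0.003] -179.3
```

Emit:
step_arm(motion=[[[0, 0, 0], [0.001, -0.003, -0.018], 0.0], [[0, 0, 0], [0, -0.008, -0.002], 0.0], [[0, 0, 0], [0, -0.004, 0], 0.0], [[0, 0, 0], [0, 0, 0], 0.0], [[0, 0, 0], [0, 0, 0], 0.0]])

```text
time_s: 62.35
position: [0.5484, 0.2834, 0.0796]
tool_rot: [-0.496, 0.498, 0.509, -0.496]
ft_force: [0.1, -0.2, -0.3]
grip_width: 0.0003
```

Emit:
step_arm(motion=[[[0, 0, 0], [0, -0.003, 0], 0.0], [[0, 0, 0], [0, -0.002, 0], 0.0]])

```text
time_s: 62.55
position: [0.5491, 0.279, 0.0813]
tool_rot: [-0.496, 0.498, 0.511, -0.495]
ft_force: [-0.7, -0.1, 0.2]
grip_width: 0.0005
```

Emit:
step_arm(motion=[[[0, 0.01, 0], [-0.004, 0, -0.009], 0.0], [[0, 0, 0], [0, 0, 0], 0.0], [[0, 0, 0], [0, -0.002, 0], 0.0], [[0, 0, 0], [0, -0.002, 0], 0.0]])

```text
time_s: 62.95
position: [0.5445, 0.2749, 0.0713]
tool_rot: [-0.499, 0.495, 0.508, -0.498]
ft_force: [-0.5, 0.6, -0.6]
grip_width: 0.0007
```

Emit:
step_arm(motion=[[[0, 0, 0], [0, -0.002, 0], 0.0], [[0, 0, 0], [0, -0.002, 0], 0.0]])

```text
time_s: 63.15
position: [0.5459, 0.2742, 0.0719]
tool_rot: [-0.499, 0.494, 0.511, -0.495]
ft_force: [-1.4, 7.2, -0.9]
grip_width: 0.0002
```

Emit:
step_arm(motion=[[[0, 0, 0], [0, -0.004, 0], 0.0], [[0, 0, 0], [0, -0.004, 0], 0.0]])

```text
time_s: 63.35
position: [0.5484, 0.2737, 0.0732]
tool_rot: [-0.5, 0.493, 0.517, -0.489]
ft_force: [-2.7, 11.7, -3.0]
grip_width: 0.0004
```

Emit:
step_arm(motion=[[[0, 0, 0], [0, -0.005, 0], 0.0], [[0, 0, 0], [0, -0.005, 0], 0.0]])

```text
time_s: 63.55
position: [0.5495, 0.2734, 0.074]
tool_rot: [-0.502, 0.491, 0.523, -0.483]
ft_force: [-6.9, 15.1, -3.4]
grip_width: 0.0004
```

```bash
python3 st.py
```

```text
[ 0.72  0.51 -0.25 -0.03 -0.76 -0.68] [0.5495 0.2734 0.074 ]
finger [ 0.029  0.052 -0.998] jaw [-0.999 -0.012 -0.03 ] -179.3
```

Emit:
step_arm(motion=[[[-0.05, 0.029, 0], [0, 0.01, 0], 0.0], [[0, 0, 0], [0, 0.02, 0], 0.0], [[0, 0, 0], [0, 0.02, 0.02], 0.0], [[0, 0, 0], [0, 0.02, 0.04], 0.0], [[0, 0, 0], [-0.03, 0.02, 0.04], 0.0], [[0, 0, 0], [-0.03, 0, 0.04], 0.0], [[0, 0, 0], [-0.03, 0, 0.02], 0.0], [[0, 0, 0], [0, 0, 0], 0.0], [[0, 0, 0], [0, 0, 0], 0.0], [[0, 0, 0], [0, 0, 0], 0.0]])

```text
time_s: 64.55
position: [0.4558, 0.3692, 0.2348]
tool_rot: [-0.499, 0.494, 0.504, -0.503]
ft_force: [0.1, 0.6, -0.1]
grip_width: 0.0005
```

```bash
python3 st.py; python3 - <<'E'
from h import *
ims=[]
for c in('top','scene'):
    im,d=shot(c,c+'g.png');print(c,'pan',pan(d,c))
    u,v=w2px(c,(.545,.22,.06)).astype(int)
    for n in ['pin']:
        for r in landmark_of(c,n)[:2]: print(c,n,round(r['p'],2),np.round(c2w(c,r['position']),4))
    for f in('f','g'):
      g=cv2.imread(f'pics/{c}{f}.png')[v-22:v+22,u-40:u+40];ims.append(cv2.resize(g,None,fx=5,fy=5,interpolation=cv2.INTER_NEAREST))
cv2.imwrite('pics/cmp2.png',np.vstack([np.hstack(ims[:2]),np.hstack(ims[2:])]))
E
```

```text
[ 0.95  0.32 -0.1  -0.01 -1.15 -0.94] [0.4558 0.3692 0.2348]
finger [-0.003  0.005 -1.   ] jaw [-1.    -0.014  0.003] -179.2
top pan 0.08320040948992835
top pin 0.48 [0.5472 0.2126 0.0601]
scene pan 0.08334599579582636
scene pin 0.77 [0.5492 0.2193 0.0606]
```

View pics/cmp2.png

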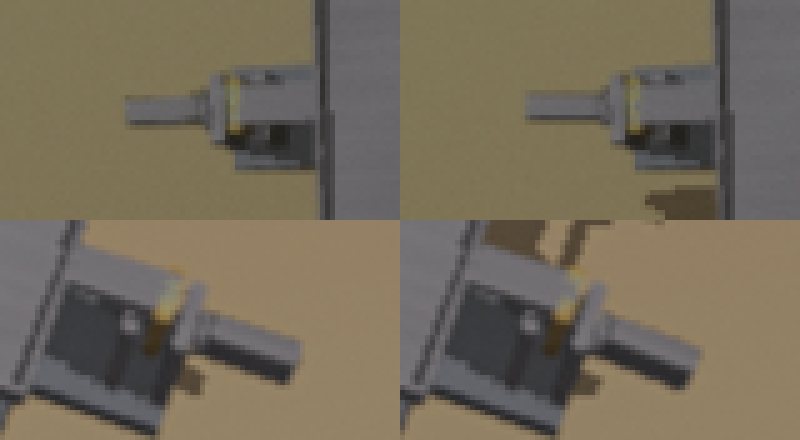

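View pics/sceneg.png

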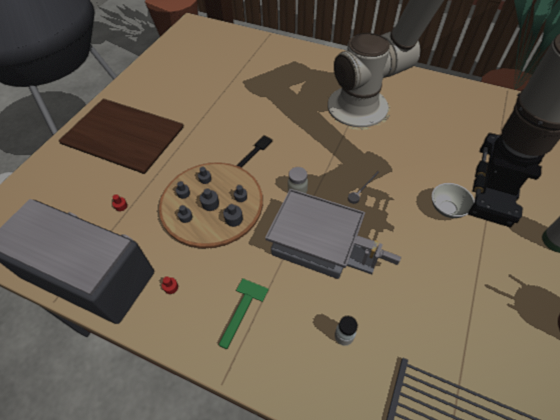

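```bash
python3 -c "
from workcell import *
print(job_done())"
```

```text
the job is handed in; nothing more can be done
None
```

The scale is locked with the pin, the pan is empty, and all six weights present (two big, four small) are on the turntable. I handed the job in at about 65 s on the robot's clock; no verdict was reported.

**Loading:** I put the four small weights on the pan beside big1. The pan settled about 44.5 mm down, against the 45.4 mm target and inside the 40.9 to 49.9 mm band.

**Pinning:** The pin went through fork and lug without resistance until the head stopped against the fork, where I pressed with about 16 N. After unloading, the pictures hinted that the pin might have slipped back a millimetre. I pushed its tail again with about 15 N; it moved under 1 mm and stopped firmly.

**Unloading:** With the pin in place I took all five weights off. The tool's positions and the earlier pictures put every weight within 95 mm of the turntable's centre. In one late picture from the top camera the arm hid two of them.

**Last checks:**
- The empty pan stays about 40 mm down (floor at 83 mm), held by the pin.
- The head looks flush against the fork in both cameras, but one pixel there is about 2.7 mm. The network's pin positions also differed by about 7 mm, so "fully home" rests mainly on the firm stop.
- The brush, probe, scraper, jar, shaker, bowl and red look-alikes look unmoved.

One small weight had moved about 45 mm across the pan while I was pinning. I located it again before lifting it off.

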